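# Sieve the worn grinding cylinders out of a mill charge

### The job

Sort the washed grinding cylinders: take the loaded sieve by its bridge handle, lower it gently into the receiver pan so that its runners stand on the two inner ledges, and shake it side to side along the ledges, keeping it down on them and without banging it or shoving the pan about, until all five small worn cylinders have dropped into the pan and only the three large ones are left in the sieve. Then slide the sieve gently along the ledges, under the keeper lip, until it stops against the end wall, and let go; spill nothing and leave the glassware beside the work alone.

Things in the scene. Friction and masses are not known exactly. Their poses are not given: they have to be found in the camera images.
- sieve: Bare-metal hand sieve, loose, 0.3 to 0.5 kg (its load 0.19 kg more): box 112 mm (own x) by 130 mm (own y), wall tops 52 mm up. Origin: centre of its underside, midway between its two runners (12 mm high, 7.5 mm wide), which run along own y under the long walls. Same shape after half a turn. A bridge handle crosses the middle along own x.
- sieve_grip (a point): Middle of the sieve's black flat-sided grip bar, 85 mm above the sieve's underside, axes as the sieve's. The bar runs along own x: 84 mm long, 14 mm thick (own y), 22 mm high. Below it all is open down to the cylinders (tops at most 36 mm above the sieve's underside).
- sieve_plate (a point): Centre of the top of the sieve plate, 16 mm above the sieve's underside. Plate 4 mm thick with staggered rows of 17 mm square holes, 9 mm of solid between rows. The cylinders lie on it loose and slippery (friction 0.12 to 0.18): moved level and smoothly they stay put; only sharp to-and-fro strokes of 30 mm or so (peak acceleration well over 2 m/s2) make them slide to the holes and drop.
- sieve_tongue (a point): Outer edge of the flat tongue at the sieve's own +y end, 79 mm from its centre, 15.5 mm above its underside. Each tongue is 40 mm wide, 3 mm thick and sticks out 14 mm from the middle of an end wall; the other end (-y) has the same one.
- pan: Metal receiver pan, loose, 1.4 kg, on rubber feet, rigid to press on; a level push over about 10 N shoves it. Origin: centre of its underside on the worktop. Inside 118 mm (own x) by 226 mm (own y); floor 7 mm up; walls to 62 mm, with outward-flared lips up to 74 mm on the long sides. The sieve goes in with its long axis along the pan's y (either way round) and 3 mm of play either side in x.
- ledges (a point): Pan centre at the height of its ledge tops (34 mm above its origin), axes as the pan's. The ledges, 9.5 mm wide, run along own y inside both long walls; the sieve's runners stand and slide on them. The standing sieve's origin has z = 0, x within 3 mm of 0 and y from -34 mm (against the plain end wall) to +34 mm (home) here.
- keeper (a point): Inner edge, underside, of the keeper lip, 53.5 mm above the pan's underside: a strip 50 mm wide and 3 mm thick that sticks 11 mm inward from the end wall at the pan's own +y end. The sieve's tongue slides in under it with 2.5 mm to spare. So lower the sieve in from above only with its centre between y = -30 and +18 mm of the pan's centre; best near -8 mm.
- home (a point): Where the sieve's origin lies when it is fully home: on the ledges, 34 mm to own +y from the pan's centre, its tongue under the keeper lip and touching the end wall. Axes as the pan's; the way home is along +y.
- vial: Small glass vial with a black screw cap, 23 mm wide, 44 mm high, a bystander behind the work. Origin at the centre of its underside.
- bottle: Glass bottle with blue screw cap, 69 mm wide, 138 mm high, a bystander. Origin at the centre of its underside.
- petri: Flat lidded petri dish, 89 mm wide, 15 mm high, a bystander. Origin at the centre of its underside.
- small_1: Small worn cylinder of white ceramic, 12 mm across, 11 mm high, 10 g; it passes the sieve's 17 mm holes in any position. Origin at its centre. It starts standing on the solid part of the sieve plate; once dropped it lies in the pan, its centre below the ledges.
- small_2: Small worn cylinder of white ceramic, 12 mm across, 11 mm high, 10 g; it passes the sieve's 17 mm holes in any position. Origin at its centre. It starts standing on the solid part of the sieve plate; once dropped it lies in the pan, its centre below the ledges.
- small_3: Small worn cylinder of white ceramic, 12 mm across, 11 mm high, 10 g; it passes the sieve's 17 mm holes in any position. Origin at its centre. It starts standing on the solid part of the sieve plate; once dropped it lies in the pan, its centre below the ledges.
- small_4: Small worn cylinder of white ceramic, 12 mm across, 11 mm high, 10 g; it passes the sieve's 17 mm holes in any position. Origin at its centre. It starts standing on the solid part of the sieve plate; once dropped it lies in the pan, its centre below the ledges.
- small_5: Small worn cylinder of white ceramic, 12 mm across, 11 mm high, 10 g; it passes the sieve's 17 mm holes in any position. Origin at its centre. It starts standing on the solid part of the sieve plate; once dropped it lies in the pan, its centre below the ledges.
- large_1: Large cylinder of white ceramic, 22 mm across, 20 mm high, 45 g, too large for the holes. Origin at its centre. It stays in the sieve.
- large_2: Large cylinder of white ceramic, 22 mm across, 20 mm high, 45 g, too large for the holes. Origin at its centre. It stays in the sieve.
- large_3: Large cylinder of white ceramic, 22 mm across, 20 mm high, 45 g, too large for the holes. Origin at its centre. It stays in the sieve.
Not all that is in view belongs to the job. What is shaped like the sieve but blue or red is not meant.

How it is judged (in metres and radians):
On the way, in this order (a step that is already met when the one before it is completed fails the run):
1. the sieve stands level on both ledges inside the pan, the large cylinders in it (z of sieve in the frame of ledges between -0.003 and 0.003 m and x of sieve in the frame of ledges between -0.004 and 0.004 m and y of sieve in the frame of ledges between -0.038 and 0.038 m and angle between the z axis of sieve and the z axis of pan, either way round below 0.05 rad and x of large_1 in the frame of sieve between -0.053 and 0.053 m and y of large_1 in the frame of sieve between -0.062 and 0.062 m and z of large_1 in the frame of sieve between 0.014 and 0.052 m and x of large_2 in the frame of sieve between -0.053 and 0.053 m and y of large_2 in the frame of sieve between -0.062 and 0.062 m and z of large_2 in the frame of sieve between 0.014 and 0.052 m and x of large_3 in the frame of sieve between -0.053 and 0.053 m and y of large_3 in the frame of sieve between -0.062 and 0.062 m and z of large_3 in the frame of sieve between 0.014 and 0.052 m and contact force between sieve and pan above 0.5 N), for 0.2 s.
2. with the sieve still on the ledges, all five small cylinders have dropped into the pan and the three large ones are in the sieve (z of sieve in the frame of ledges between -0.003 and 0.003 m and x of sieve in the frame of ledges between -0.004 and 0.004 m and y of sieve in the frame of ledges between -0.038 and 0.038 m and angle between the z axis of sieve and the z axis of pan, either way round below 0.05 rad and x of small_1 in the frame of pan between -0.06 and 0.06 m and y of small_1 in the frame of pan between -0.114 and 0.114 m and z of small_1 in the frame of pan between 0.004 and 0.032 m and x of small_2 in the frame of pan between -0.06 and 0.06 m and y of small_2 in the frame of pan between -0.114 and 0.114 m and z of small_2 in the frame of pan between 0.004 and 0.032 m and x of small_3 in the frame of pan between -0.06 and 0.06 m and y of small_3 in the frame of pan between -0.114 and 0.114 m and z of small_3 in the frame of pan between 0.004 and 0.032 m and x of small_4 in the frame of pan between -0.06 and 0.06 m and y of small_4 in the frame of pan between -0.114 and 0.114 m and z of small_4 in the frame of pan between 0.004 and 0.032 m and x of small_5 in the frame of pan between -0.06 and 0.06 m and y of small_5 in the frame of pan between -0.114 and 0.114 m and z of small_5 in the frame of pan between 0.004 and 0.032 m and x of large_1 in the frame of sieve between -0.053 and 0.053 m and y of large_1 in the frame of sieve between -0.062 and 0.062 m and z of large_1 in the frame of sieve between 0.014 and 0.052 m and x of large_2 in the frame of sieve between -0.053 and 0.053 m and y of large_2 in the frame of sieve between -0.062 and 0.062 m and z of large_2 in the frame of sieve between 0.014 and 0.052 m and x of large_3 in the frame of sieve between -0.053 and 0.053 m and y of large_3 in the frame of sieve between -0.062 and 0.062 m and z of large_3 in the frame of sieve between 0.014 and 0.052 m), for 0.2 s.
At the end, for the whole second after the job is handed in: The sieve stands level on the ledges (within 3 mm), pushed under the keeper lip to within 3 mm of its stop at the end wall, released and at rest; the three large cylinders are in it and the five small ones lie in the pan below (z of sieve in the frame of ledges between -0.003 and 0.003 m and x of sieve in the frame of ledges between -0.004 and 0.004 m and angle between the z axis of sieve and the z axis of pan, either way round below 0.05 rad and y of sieve in the frame of ledges above 0.031 m and linear speed of each of sieve, pan below 0.01 m/s and x of small_1 in the frame of pan between -0.06 and 0.06 m and y of small_1 in the frame of pan between -0.114 and 0.114 m and z of small_1 in the frame of pan between 0.004 and 0.032 m and x of small_2 in the frame of pan between -0.06 and 0.06 m and y of small_2 in the frame of pan between -0.114 and 0.114 m and z of small_2 in the frame of pan between 0.004 and 0.032 m and x of small_3 in the frame of pan between -0.06 and 0.06 m and y of small_3 in the frame of pan between -0.114 and 0.114 m and z of small_3 in the frame of pan between 0.004 and 0.032 m and x of small_4 in the frame of pan between -0.06 and 0.06 m and y of small_4 in the frame of pan between -0.114 and 0.114 m and z of small_4 in the frame of pan between 0.004 and 0.032 m and x of small_5 in the frame of pan between -0.06 and 0.06 m and y of small_5 in the frame of pan between -0.114 and 0.114 m and z of small_5 in the frame of pan between 0.004 and 0.032 m and x of large_1 in the frame of sieve between -0.053 and 0.053 m and y of large_1 in the frame of sieve between -0.062 and 0.062 m and z of large_1 in the frame of sieve between 0.014 and 0.052 m and x of large_2 in the frame of sieve between -0.053 and 0.053 m and y of large_2 in the frame of sieve between -0.062 and 0.062 m and z of large_2 in the frame of sieve between 0.014 and 0.052 m and x of large_3 in the frame of sieve between -0.053 and 0.053 m and y of large_3 in the frame of sieve between -0.062 and 0.062 m and z of large_3 in the frame of sieve between 0.014 and 0.052 m); the robot touches nothing.
It fails at once if the sieve and the pan are pressed or knocked together with more than 50 N (contact force between sieve and pan above 50 N).
It fails at once if the pan is shoved more than 25 mm from where it stood (distance of pan from where it was at the start of the episode above 0.025 m).
It fails at once if a small cylinder is spilled outside the sieve and the pan, or a large one leaves the sieve (not ((x of small_1 in the frame of sieve between -0.053 and 0.053 m and y of small_1 in the frame of sieve between -0.062 and 0.062 m and z of small_1 in the frame of sieve between 0.014 and 0.052 m) or (x of small_1 in the frame of pan between -0.063 and 0.063 m and y of small_1 in the frame of pan between -0.117 and 0.117 m and z of small_1 in the frame of pan between 0 and 0.09 m)) or not ((x of small_2 in the frame of sieve between -0.053 and 0.053 m and y of small_2 in the frame of sieve between -0.062 and 0.062 m and z of small_2 in the frame of sieve between 0.014 and 0.052 m) or (x of small_2 in the frame of pan between -0.063 and 0.063 m and y of small_2 in the frame of pan between -0.117 and 0.117 m and z of small_2 in the frame of pan between 0 and 0.09 m)) or not ((x of small_3 in the frame of sieve between -0.053 and 0.053 m and y of small_3 in the frame of sieve between -0.062 and 0.062 m and z of small_3 in the frame of sieve between 0.014 and 0.052 m) or (x of small_3 in the frame of pan between -0.063 and 0.063 m and y of small_3 in the frame of pan between -0.117 and 0.117 m and z of small_3 in the frame of pan between 0 and 0.09 m)) or not ((x of small_4 in the frame of sieve between -0.053 and 0.053 m and y of small_4 in the frame of sieve between -0.062 and 0.062 m and z of small_4 in the frame of sieve between 0.014 and 0.052 m) or (x of small_4 in the frame of pan between -0.063 and 0.063 m and y of small_4 in the frame of pan between -0.117 and 0.117 m and z of small_4 in the frame of pan between 0 and 0.09 m)) or not ((x of small_5 in the frame of sieve between -0.053 and 0.053 m and y of small_5 in the frame of sieve between -0.062 and 0.062 m and z of small_5 in the frame of sieve between 0.014 and 0.052 m) or (x of small_5 in the frame of pan between -0.063 and 0.063 m and y of small_5 in the frame of pan between -0.117 and 0.117 m and z of small_5 in the frame of pan between 0 and 0.09 m)) or not (x of large_1 in the frame of sieve between -0.053 and 0.053 m and y of large_1 in the frame of sieve between -0.062 and 0.062 m and z of large_1 in the frame of sieve between 0.014 and 0.052 m) or not (x of large_2 in the frame of sieve between -0.053 and 0.053 m and y of large_2 in the frame of sieve between -0.062 and 0.062 m and z of large_2 in the frame of sieve between 0.014 and 0.052 m) or not (x of large_3 in the frame of sieve between -0.053 and 0.053 m and y of large_3 in the frame of sieve between -0.062 and 0.062 m and z of large_3 in the frame of sieve between 0.014 and 0.052 m)).
It fails at once if the sieve is lifted off the ledges (by 8 mm or more) when some of the small cylinders have dropped and others have not (z of sieve in the frame of ledges above 0.008 m and ((x of small_1 in the frame of pan between -0.06 and 0.06 m and y of small_1 in the frame of pan between -0.114 and 0.114 m and z of small_1 in the frame of pan between 0.004 and 0.032 m) or (x of small_2 in the frame of pan between -0.06 and 0.06 m and y of small_2 in the frame of pan between -0.114 and 0.114 m and z of small_2 in the frame of pan between 0.004 and 0.032 m) or (x of small_3 in the frame of pan between -0.06 and 0.06 m and y of small_3 in the frame of pan between -0.114 and 0.114 m and z of small_3 in the frame of pan between 0.004 and 0.032 m) or (x of small_4 in the frame of pan between -0.06 and 0.06 m and y of small_4 in the frame of pan between -0.114 and 0.114 m and z of small_4 in the frame of pan between 0.004 and 0.032 m) or (x of small_5 in the frame of pan between -0.06 and 0.06 m and y of small_5 in the frame of pan between -0.114 and 0.114 m and z of small_5 in the frame of pan between 0.004 and 0.032 m)) and not ((x of small_1 in the frame of pan between -0.06 and 0.06 m and y of small_1 in the frame of pan between -0.114 and 0.114 m and z of small_1 in the frame of pan between 0.004 and 0.032 m) and (x of small_2 in the frame of pan between -0.06 and 0.06 m and y of small_2 in the frame of pan between -0.114 and 0.114 m and z of small_2 in the frame of pan between 0.004 and 0.032 m) and (x of small_3 in the frame of pan between -0.06 and 0.06 m and y of small_3 in the frame of pan between -0.114 and 0.114 m and z of small_3 in the frame of pan between 0.004 and 0.032 m) and (x of small_4 in the frame of pan between -0.06 and 0.06 m and y of small_4 in the frame of pan between -0.114 and 0.114 m and z of small_4 in the frame of pan between 0.004 and 0.032 m) and (x of small_5 in the frame of pan between -0.06 and 0.06 m and y of small_5 in the frame of pan between -0.114 and 0.114 m and z of small_5 in the frame of pan between 0.004 and 0.032 m))).
It fails at once if a bystander is moved more than 20 mm (distance of any of vial, bottle, petri from where it was at the start of the episode above 0.02 m).
It also fails if it takes over 51 s, if anything falls off the work surface, if the arm or the gripper's body presses on something with over 40 N, if the wrist force passes 120 N, or if a joint passes its speed limit or range.

### The arm

A 6-joint arm with a two-finger parallel gripper is mounted at the origin on a cart in front of the work surface, level with it; the furniture and walls round the work are solid. World frame = base frame: x ahead of the robot, y to its left, z up, the work surface at z = 0. Lengths are in m, angles in degrees, forces in N, time in s.
With the tool pointing down it reaches from about 0.4 to 0.825 m from the base axis. Payload 7 kg.
Tool frame: the origin (TCP) lies at the very end of the fingers, on their centre line; the grasp point (between the pads) lies 19 mm behind it (r.hold_point_z is the distance from the TCP to the grasp point, in m); z points along the fingers, y is the direction in which the jaws open and shut (so a half turn about z gives the same grasp; the last joint's range is limited). The gripper opens to 88 mm and grips with 3 to 60 N. Pads are 19 mm wide; open, the fingers measure 130 mm over their backs; the gripper's body (78 mm by 193 mm) begins 47 mm behind the grasp point.
Start: joints at [-55.8, 20.546, 0.682, 0, -70.136, -16.507], TCP at [0.205, -0.643, 0.227] pointing down, gripper open.
Joint ranges: [-176.03, 176.03], [-82.01, 121.73], [-58.28, 71.71], [-173.87, 95.51], [-174.79, -0.11], [-173.66, 173.66]. Speed limits (degrees/s): [136.94, 136.94, 172.46, 180, 180, 180].

### API

Orientations are given as [roll, pitch, yaw] about the fixed x, y, z axes, in that order (R = Rz(yaw) Ry(pitch) Rx(roll)).
In Python, from plant import r gives the robot as it stands. The module is installed in compiled form; this text tells all that it offers.
- The arm moves only by the shell command python3 -m inch 'ROWS' [FORCE]. ROWS is text: rows parted by semicolons, each of 7 numbers parted by spaces: the shift along the tool's x, y, z in m, then the turn, a rotation vector about the tool's x, y, z in rad, then the opening, from 0 (shut) to 1 (fully open). In form: tx ty tz ax ay az jaw; .... A call has 1 to 20 rows; each row shifts and turns the commanded pose from where the row before left it, along the tool's axes as they then stand; what a row does not reach is not made up. A row lasts 1/12 s, in which the tool goes at most 41.7 mm and 7.16 degrees, less where a joint would pass 70% of its speed; a pose out of reach is approached as far as the arm can. A call with a gripper value outside its range is refused whole. The fingers move at their own pace and stop on an object; FORCE is the grip in N (left out, the last holds). Time passes only in rows, so rows that do not move let the fingers close. It gives the time, the measured TCP pose, the force and the opening at its end, in the units of the state.
- r.get_state(): the state, without advancing time (a new reading comes with each control period).
- r.capture(name): name is "side" or "top"; returns the picture (400x640x3 uint8, red, green, blue); there is no depth.
- r.camera_params(name): a dict with "vfov" (degrees; the focal length in pixels is half the picture's height over the tangent of half this angle, whatever the lens; pixels are square), "cx", "cy" (the principal point, pixels), "R" (3x3) and "t" (3): a world point X has camera coordinates R X + t. Camera axes: x right, y down, z forward; pixel columns grow to the right and rows downward; lengths in m; the calibration is good to about 2 mm. A picture is of the moment at which its call begins. camera_params takes no time and is no camera call.
- r.close_job(): hands the job in, once; it reports no verdict.
Trained networks look in the newest picture that a camera, given by its name, has taken for a name from the list of things; names that differ only in an ending like _2 or _b are one class to them, and where a whole thing is asked for, a point or a joint stands for the part that bears it (a point fixed in the world has none). Each returns a list of dicts, best first, with "p" (0 to 1); they miss things now and then, are a little off and sometimes report something else, mostly with a low value. They report only what shows in the picture. A call takes as long as a camera call. They do not tell look-alikes from the thing itself.
- r.recognise(target, camera): "xy" ([column, row] in pixels, amid what is visible of it).
The state is a dict: "time_s": time; "joints": joint angles; "qd": joint speeds; "joint_torque": joint torques, N m; "tcp_pos": TCP position; "eef_rot": TCP orientation; "contact_force": force on the tool from outside, world axes, zero at the start; "moment": the same for the moment, N m; "gripper_width": finger opening in m.
Only numpy, scipy, OpenCV 4.12 (cv2) and the standard library are available. Lean on these libraries where they do the work, as an engineer would, in place of code of your own. Each camera call takes 0.05 s, during which the arm holds its last target.

## Working session

There is one attempt and no reset: what is moved stays moved. The work goes in short steps, Python scripts to look and compute and a shell command to move; the robot and the scene stay as the last step left them, time stands still between calls to the robot, and variables do not carry over. Pictures are saved under pics/ and viewed, and the job is handed in when it is done.

```bash
mkdir -p pics; cat > h.py <<'E'
import numpy as np, cv2
from plant import r
def K(n):
    p=r.camera_params(n); f=200/np.tan(np.radians(p['vfov'])/2)
    return np.array(p['R']),np.array(p['t']).ravel(),f,p['cx'],p['cy']
def ray(n,uv):
    R,t,f,cx,cy=K(n); d=R.T@np.array([(uv[0]-cx)/f,(uv[1]-cy)/f,1]); return -R.T@t,d
def at(n,uv,z):
    o,d=ray(n,uv); return o+d*(z-o[2])/d[2]
def proj(n,X):
    R,t,f,cx,cy=K(n); c=R@np.array(X)+t; return np.array([f*c[0]/c[2]+cx,f*c[1]/c[2]+cy])
def snap(n,name):
    im=r.capture(n); cv2.imwrite('pics/'+name+'.png',cv2.cvtColor(im,cv2.COLOR_RGB2BGR)); return im
E
python3 - <<'E'
from h import *
for n in('side','top'):
    snap(n,n+'0'); p=r.camera_params(n); print(n,p)
    print('pos',ray(n,(320,200)))
for n in('side','top'):
    for t in('sieve','sieve_grip','sieve_tongue','pan','keeper','vial','bottle','petri'):
        print(n,t,[(np.round(d['xy'],1).tolist(),round(d['p'],2)) for d in r.recognise(t,n)][:4])
print(r.get_state())
E
```

```text
side {'vfov': 46.82700197685285, 'cx': 317.3273534823892, 'cy': 198.14473654440494, 'R': array([[-0.98834156, -0.14993557,  0.02646297],
       [-0.10361289,  0.53500649, -0.83847029],
       [ 0.11155866, -0.83143694, -0.54430441]]), 't': array([0.52412683, 0.23868168, 1.27566576])}
pos (array([0.40043526, 1.01152464, 0.88060804]), array([ 0.1054234 , -0.83015552, -0.54751926]))
top {'vfov': 43.68025043017789, 'cx': 323.22519257750093, 'cy': 201.44061083254545, 'R': array([[ 0.00308922, -0.99999279,  0.00220648],
       [-0.99836611, -0.00321008, -0.05705083],
       [ 0.0570575 , -0.00202664, -0.99836884]]), 't': array([-0.21497141,  0.54738897,  1.7379716 ])}
pos (array([ 0.44799437, -0.20969046,  1.76684001]), array([ 0.05991969,  0.00444561, -0.9982184 ]))
side sieve [([369.0, 174.9], 0.89), ([356.9, 148.4], 0.66), ([341.6, 208.5], 0.56), ([307.4, 167.8], 0.56)]
side sieve_grip [([373.9, 176.0], 0.91), ([308.6, 165.4], 0.77), ([357.2, 147.7], 0.55), ([291.5, 192.3], 0.47)]
side sieve_tongue [([342.3, 208.9], 0.78), ([314.1, 165.0], 0.7), ([354.8, 148.5], 0.67), ([370.2, 173.2], 
[... 639 characters left out ...]
 petri [([359.0, 171.5], 0.67)]
{'time_s': 0.9, 'joints': array([-5.58015977e+01,  2.05449031e+01,  6.80348113e-01, -1.35482135e-03,
       -7.01350304e+01, -1.65070161e+01]), 'qd': array([ 0.02728407, -0.07842703, -0.00991584, -0.01981038,  0.0233132 ,
       -0.04031837]), 'joint_torque': array([ 1.63115415e-03, -5.82352638e+01,  2.93304062e+01,  7.00227812e+00,
        1.25713644e-02,  2.83203400e-05]), 'tcp_pos': array([ 0.20510308, -0.64304768,  0.22656118]), 'eef_rot': array([-1.79999965e+02,  1.33948814e-03, -1.62309074e+02]), 'contact_force': array([-0.89972031,  0.00646839,  0.17486272]), 'moment': array([ 0.00623151, -0.00090759, -0.03274773]), 'gripper_width': 0.08788413289788301}
```

```bash
python3 - <<'E'
import cv2
a=cv2.imread('pics/top0.png')[130:290,190:510]; cv2.imwrite('pics/top0z.png',cv2.resize(a,None,fx=2.5,fy=2.5,interpolation=2))
a=cv2.imread('pics/side0.png')[110:310,220:430]; cv2.imwrite('pics/side0z.png',cv2.resize(a,None,fx=3,fy=3,interpolation=2)[:600])
E
```

```text
(no output)
```

View pics/top0.png

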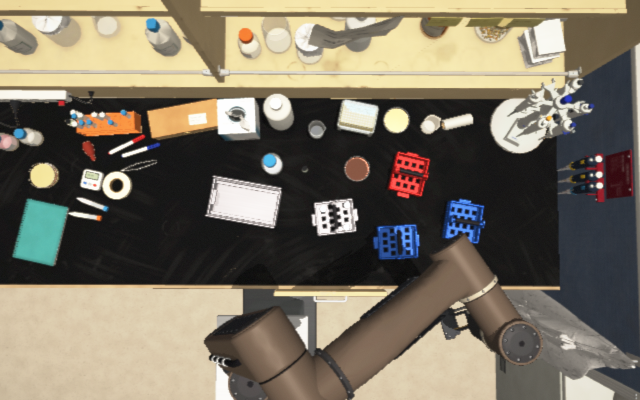

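View pics/top0z.png

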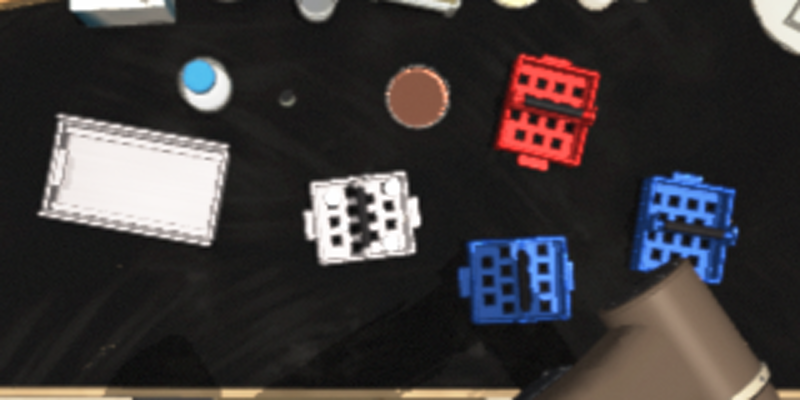

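View pics/side0z.png

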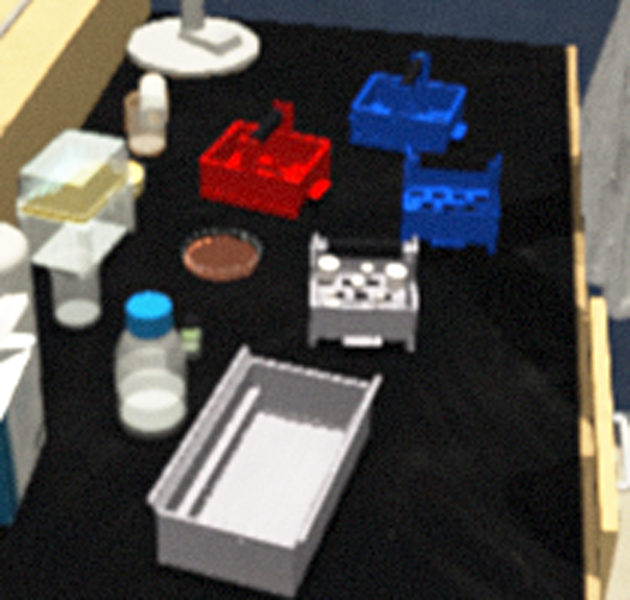

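```bash
python3 - <<'E'
import cv2
t=cv2.imread('pics/top0.png');s=cv2.imread('pics/side0.png')
def z(im,x0,x1,y0,y1,f,n): cv2.imwrite(f'pics/{n}.png',cv2.resize(im[y0:y1,x0:x1],None,fx=f,fy=f,interpolation=cv2.INTER_CUBIC))
z(t,200,290,170,234,8,'tp');z(s,265,355,220,312,6,'sp');z(t,305,365,190,245,10,'ts');z(s,315,365,180,235,10,'ss')
E
```

```text
(no output)
```

View pics/tp.png

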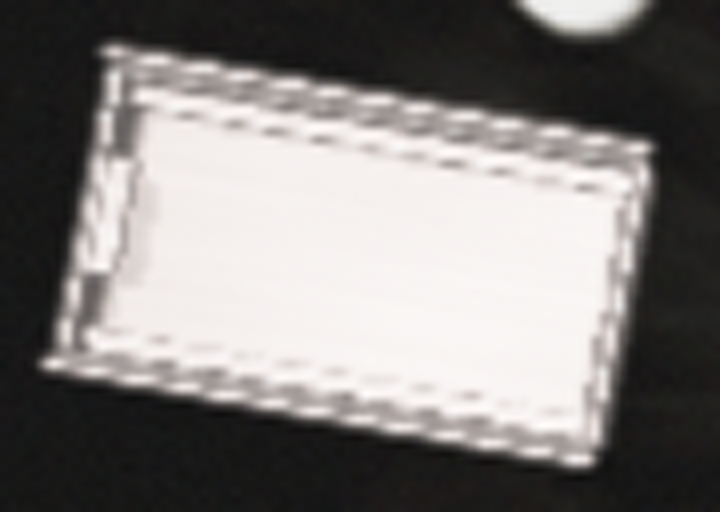

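View pics/sp.png

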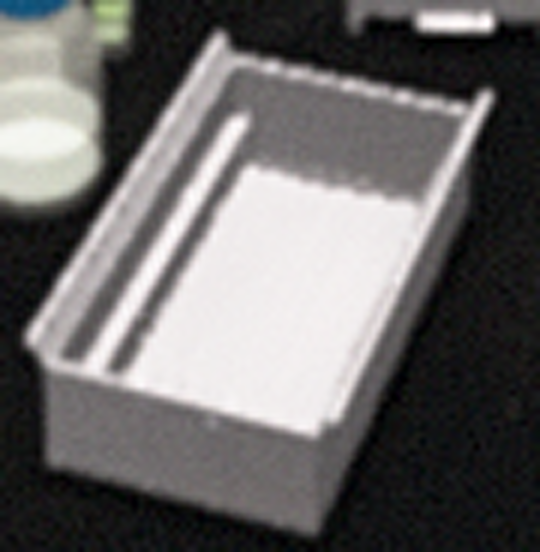

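View pics/ts.png

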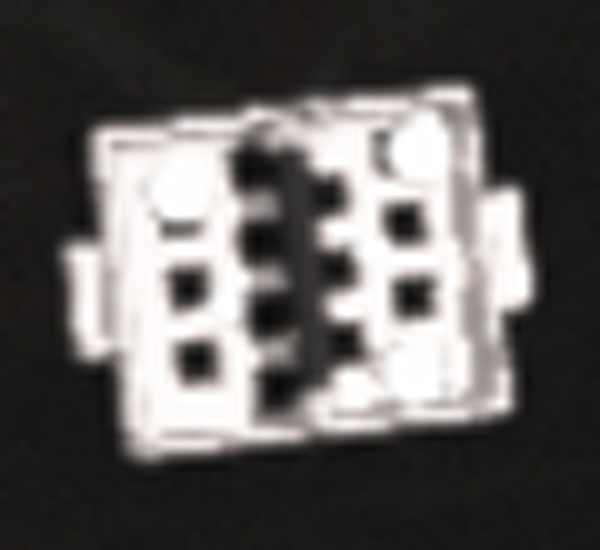

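View pics/ss.png

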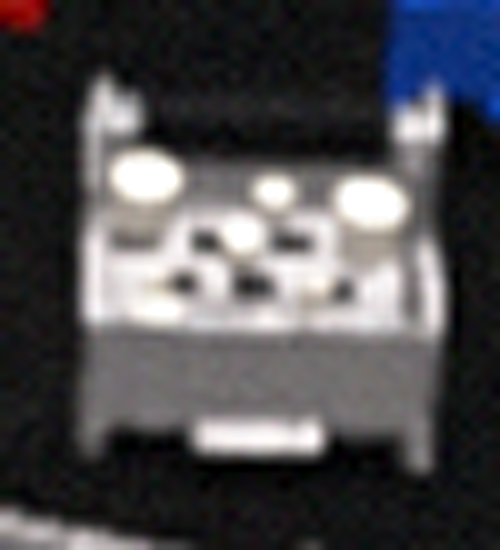

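```bash
cat > fit.py <<'E'
from h import *
from scipy.optimize import minimize, differential_evolution
from scipy.ndimage import map_coordinates, gaussian_filter
def box(hx,hy,z): return [((-hx,-hy,z),(hx,-hy,z)),((hx,-hy,z),(hx,hy,z)),((hx,hy,z),(-hx,hy,z)),((-hx,hy,z),(-hx,-hy,z))]
def T(p,P,z0=0,tilt=None):
    c,s=np.cos(p[2]),np.sin(p[2]); P=np.asarray(P,float)
    return np.stack([p[0]+c*P[...,0]-s*P[...,1],p[1]+s*P[...,0]+c*P[...,1],z0+P[...,2]],-1)
def projm(n,X):
    R,t,f,cx,cy=K(n); c=X@R.T+t; return np.stack([f*c[...,0]/c[...,2]+cx,f*c[...,1]/c[...,2]+cy],-1)
def draw(im,n,p,segs,z0,roi,f,name,col=(0,0,255)):
    x0,x1,y0,y1=roi
    b=cv2.resize(im[y0:y1,x0:x1],None,fx=f,fy=f,interpolation=cv2.INTER_CUBIC)
    for a in segs:
        q=(projm(n,T(p,a,z0))-[x0,y0]+.5)*f-.5
        cv2.line(b,*[tuple(int(round(v*8)) for v in w) for w in q],col,1,cv2.LINE_AA,3)
    cv2.imwrite(f'pics/{name}.png',b)
PAN=[((s*59,-113,62),(s*59,113,62)) for s in(1,-1)]+[((-59,s*113,62),(59,s*113,62)) for s in(1,-1)]+\
 [((s*49.5,-113,34),(s*49.5,113,34)) for s in(1,-1)]+[((-25,102,56.5),(25,102,56.5))]+box(59,113,7)+[((-59,-115,0),(59,-115,0)),((-59,115,0),(59,115,0)),((-62,-115,0),(-62,115,0))]
PAN=np.array(PAN)/1000
SV=box(56,65,52)+[((s*56,-65,0),(s*56,65,0)) for s in(1,-1)]+[((-20,s*79,15.5),(20,s*79,15.5)) for s in(1,-1)]+\
  [((s2*20,s*65,15.5),(s2*20,s*79,15.5)) for s in(1,-1) for s2 in (1,-1)]+[((-42,s*7,z),(42,s*7,z)) for s in(1,-1) for z in(74,96)]
SV=np.array(SV)/1000
E
python3 - <<'E'
from fit import *
t=cv2.imread('pics/top0.png')
g=cv2.cvtColor(t,cv2.COLOR_BGR2GRAY)
def quad(roi,z,name):
    x0,x1,y0,y1=roi; a=cv2.resize(g[y0:y1,x0:x1],None,fx=8,fy=8,interpolation=cv2.INTER_CUBIC)
    m=(a>90).astype(np.uint8); cs,_=cv2.findContours(m,0,2); c=max(cs,key=cv2.contourArea)
    c=cv2.convexHull(c); rct=cv2.minAreaRect(c); b=(cv2.boxPoints(rct)+.5)/8-.5+[x0,y0]
    W=np.array([at('top',q,z) for q in b]); print(name,W.round(4).tolist(),'c',W.mean(0).round(4)); 
    e=[np.linalg.norm(W[i]-W[(i+1)%4]).round(4) for i in range(4)]; an=[np.degrees(np.arctan2(*(W[(i+1)%4]-W[i])[[1,0]])).round(2) for i in range(4)]; print(e,an)
quad((200,290,176,234),.074,'pan')
quad((305,365,190,245),.052,'sieve')
for n,uvs in dict(vial=(305,169.5)).items(): print(n,at('top',uvs,.044))
print('bottle',at('top',(269.5,160.5),.138),'petri',at('top',(357,168.5),.015))
E
```

```text
pan [[0.4943, 0.1898, 0.074], [0.6369, 0.1657, 0.074], [0.5931, -0.0735, 0.074], [0.4509, -0.0483, 0.074]] c [0.5438 0.0584 0.074 ]
[np.float64(0.1446), np.float64(0.2432), np.float64(0.1444), np.float64(0.2421)] [np.float64(-9.6), np.float64(-100.37), np.float64(169.94), np.float64(79.67)]
sieve [[0.5431, -0.164, 0.052], [0.5627, -0.3249, 0.052], [0.445, -0.3387, 0.052], [0.4256, -0.1785, 0.052]] c [ 0.4941 -0.2515  0.052 ]
[np.float64(0.162), np.float64(0.1184), np.float64(0.1614), np.float64(0.1183)] [np.float64(-83.04), np.float64(-173.29), np.float64(96.92), np.float64(7.02)]
vial [ 0.65728238 -0.1495946   0.044     ]
bottle [ 0.67518466 -0.03614715  0.138     ] petri [ 0.66497036 -0.33211584  0.015     ]
```

```bash
cat >> fit.py <<'E'
def refine(ims,p0,segsd,z0,rng=(.008,.008,.04),sig=0.7):
    G={}
    for n,im in ims.items():
        g=gaussian_filter(cv2.cvtColor(im,cv2.COLOR_BGR2GRAY).astype(float),sig)
        gy,gx=np.gradient(g); G[n]=np.minimum(np.hypot(gx,gy),40)
    s=np.linspace(0.03,.97,40)[:,None]
    def cost(d,names):
        v=0
        for n in names:
            X=np.concatenate([a[0]*(1-s)+a[1]*s for a in segsd[n]])
            q=projm(n,T(np.array(p0)+d,X,z0)); v-=map_coordinates(G[n],[q[:,1],q[:,0]],order=1).mean()
        return v
    out={}
    for names in (list(ims),)+tuple([n] for n in ims):
        o=differential_evolution(cost,[(-a,a) for a in rng],args=(names,),seed=1,maxiter=60,tol=1e-6)
        out['+'.join(names)]=np.array(p0)+o.x; print(names,(np.array(p0)+o.x).round(4),np.degrees(p0[2]+o.x[2]).round(2),o.fun)
    return out
E
python3 - <<'E'
from fit import *
t=cv2.imread('pics/top0.png');s=cv2.imread('pics/side0.png')
ims={'top':t,'side':s}
pt=list(range(0,4))+[4,5,6]; ps=[1,3,4+1,7,8,9,10,11,12,13]
o=refine(ims,[.5438,.0584,np.radians(-10.2)],{'top':PAN[[0,1,2,3,4,5,6]],'side':PAN[[0,1,2,3,5,12]]},0)
p=o['top+side']
draw(t,'top',p,PAN[:7],0,(200,290,170,234),8,'otp'); draw(s,'side',p,PAN,0,(265,355,220,312),6,'osp')
o=refine(ims,[.4941,-.2515,np.radians(6.95)],{'top':SV,'side':SV[[0,1,2,3,6,7,9,12,13,14]]},0)
p=o['top+side']
draw(t,'top',p,SV,0,(305,365,190,245),10,'ots'); draw(s,'side',p,SV,0,(315,365,180,235),10,'oss')
E
cd pics; python3 -c "
import cv2,numpy as np
for a,b,n in (('otp','osp','op'),('ots','oss','os')):
    A,B=cv2.imread(a+'.png'),cv2.imread(b+'.png'); h=max(len(A),len(B)); P=lambda I:cv2.copyMakeBorder(I,0,h-len(I),0,0,0)
    I=np.hstack([P(A),P(B)]); f=800/I.shape[1]; cv2.imwrite(n+'.png',cv2.resize(I,None,fx=f,fy=f,interpolation=3))
"
```

```text
Traceback (most recent call last):
  File "fit.py", line 37, in refine
    o=differential_evolution(cost,[(-a,a) for a in rng],args=(names,),seed=1,maxiter=60,tol=1e-6)
  File "fit.py", line 33, in cost
    q=projm(n,T(np.array(p0)+d,X,z0)); v-=map_coordinates(G[n],[q[:,1],q[:,0]],order=1).mean()
  File "fit.py", line 9, in projm
    R,t,f,cx,cy=K(n); c=X@R.T+t; return np.stack([f*c[...,0]/c[...,2]+cx,f*c[...,1]/c[...,2]+cy],-1)
                ~^^^
  File "h.py", line 4, in K
    p=r.camera_params(n); f=200/np.tan(np.radians(p['vfov'])/2)
ValueError: time passes only in moves, steps and waits
[ WARN:0@0.021] global loadsave.cpp:275 findDecoder imread_('otp.png'): can't open/read file: check file path/integrity
[ WARN:0@0.021] global loadsave.cpp:275 findDecoder imread_('osp.png'): can't open/read file: check file path/integrity
Traceback (most recent call last):
TypeError: object of type 'NoneType' has no len()
```

Cache the calibration.

```bash
sed -i 's/^def K(n):/from functools import lru_cache\n@lru_cache\ndef K(n):/' h.py
cat > go.py <<'E'
from fit import *
t=cv2.imread('pics/top0.png');s=cv2.imread('pics/side0.png')
ims={'top':t,'side':s}
o=refine(ims,[.5438,.0584,np.radians(-10.2)],{'top':PAN[[0,1,2,3,4,5,6]],'side':PAN[[0,1,2,3,5,12]]},0)
p=o['top+side']
draw(t,'top',p,PAN[:7],0,(200,290,170,234),8,'otp'); draw(s,'side',p,PAN,0,(265,355,220,312),6,'osp')
o=refine(ims,[.4941,-.2515,np.radians(6.95)],{'top':SV,'side':SV[[0,1,2,3,6,7,9,12,13,14]]},0)
p=o['top+side']
draw(t,'top',p,SV,0,(305,365,190,245),10,'ots'); draw(s,'side',p,SV,0,(315,365,180,235),10,'oss')
E
python3 go.py
cat > j.py <<'E'
import cv2,numpy as np,sys
a,b,n=sys.argv[1:]
A,B=cv2.imread(f'pics/{a}.png'),cv2.imread(f'pics/{b}.png'); h=max(len(A),len(B)); P=lambda I:cv2.copyMakeBorder(I,0,h-len(I),0,0,0)
I=np.hstack([P(A),P(B)]); f=min(1,800/I.shape[1],600/I.shape[0]); cv2.imwrite(f'pics/{n}.png',cv2.resize(I,None,fx=f,fy=f,interpolation=3))
E
python3 j.py otp osp op; python3 j.py ots oss os
```

```text
['top', 'side'] [ 0.5358  0.0646 -0.1775] -10.17 -49.23307442240262
['top'] [ 0.5358  0.0664 -0.1708] -9.78 -21.581441666071896
['side'] [ 0.5358  0.0639 -0.1785] -10.23 -28.26535863432502
['top', 'side'] [ 0.4939 -0.2519  0.1252] 7.17 -63.5085847396949
['top'] [ 0.494  -0.2531  0.1265] 7.25 -34.90105755891674
['side'] [ 0.4929 -0.2479  0.1198] 6.86 -29.748209536882932
```

View pics/op.png

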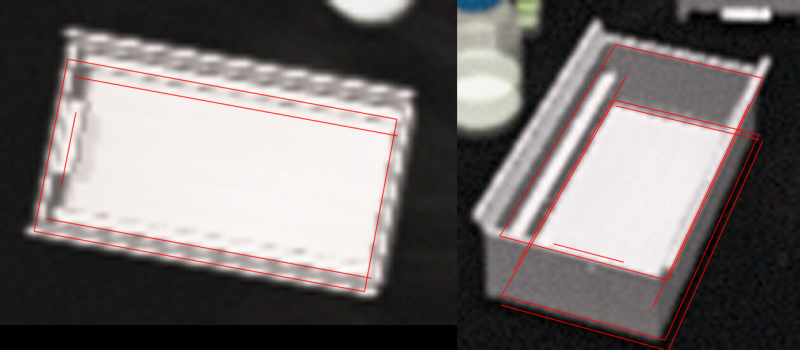

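View pics/os.png

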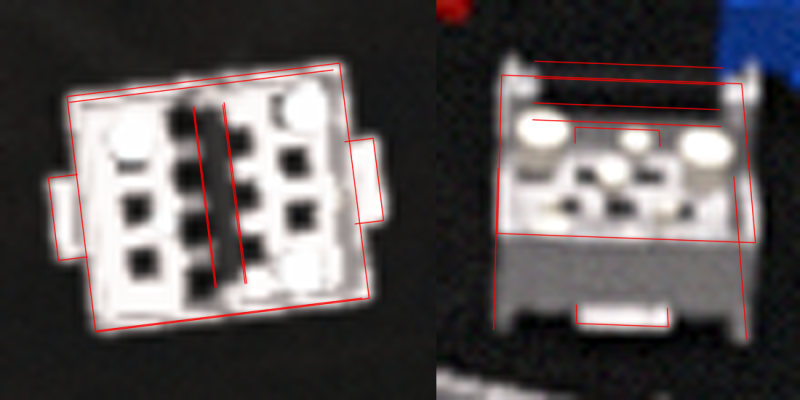

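```bash
cat > go2.py <<'E'
from fit import *
t=cv2.imread('pics/top0.png');s=cv2.imread('pics/side0.png')
ims={'top':t,'side':s}
best=None
for w in (68,69,70,71,72):
    LIP=np.array([((q*w,-115,74),(q*w,115,74)) for q in(1,-1)])/1000
    W=np.array([((-59,q*e,62),(59,q*e,62)) for q in(1,-1) for e in (113,115)]+[((-60.5,115,0),(60.5,115,0))])/1000
    top=np.concatenate([LIP,PAN[4:6],W[:4],PAN[6:7]]); side=np.concatenate([LIP,PAN[5:6],W[:1],W[3:]])
    print(w); o=refine(ims,[.5438,.0584,np.radians(-10.2)],{'top':top,'side':side},0,rng=(.005,.006,.02))
    draw(t,'top',o['top+side'],top,0,(200,290,170,234),8,f'otp{w}'); draw(s,'side',o['top+side'],side,0,(265,355,220,312),6,f'osp{w}')
E
python3 go2.py; python3 j.py otp70 osp70 op70
```

```text
68
['top', 'side'] [ 0.5431  0.056  -0.1781] -10.21 -49.81542423215472
['top'] [ 0.5432  0.0549 -0.1752] -10.04 -23.737008228865406
['side'] [ 0.5431  0.0563 -0.179 ] -10.26 -26.183326391332063
69
['top', 'side'] [ 0.543   0.056  -0.1784] -10.22 -52.67254592861228
['top'] [ 0.5432  0.0549 -0.1749] -10.02 -24.564533514519916
['side'] [ 0.5429  0.0563 -0.1794] -10.28 -28.237572197710335
70
['top', 'side'] [ 0.5431  0.0561 -0.1798] -10.3 -53.9370869153388
['top'] [ 0.5435  0.0549 -0.1776] -10.18 -24.911585106594494
['side'] [ 0.543   0.0564 -0.1798] -10.3 -29.155785818192662
71
['top', 'side'] [ 0.5432  0.0561 -0.1806] -10.35 -54.26486390609615
['top'] [ 0.544   0.0553 -0.185 ] -10.6 -25.018916891228173
['side'] [ 0.5432  0.0564 -0.1805] -10.34 -29.342938792869756
72
['top', 'side'] [ 0.5435  0.0561 -0.1816] -10.41 -54.13491729400813
['top'] [ 0.5429  0.0549 -0.1764] -10.11 -24.99647337048054
['side'] [ 0.5436  0.0564 -0.1825] -10.46 -29.225523719526503
```

View pics/op70.png

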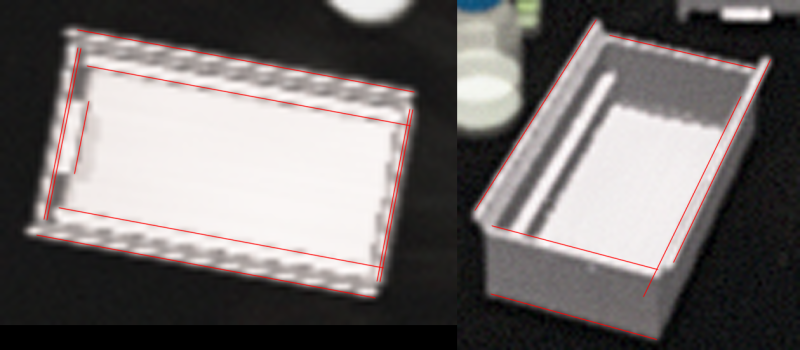

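```bash
cat > d.py <<'E'
from h import *
import sys
from scipy.spatial.transform import Rotation as Ro
def delta(tgt,yaw,rotfirst=True):
    s=r.get_state(); p=np.array(s['tcp_pos']); R0=Ro.from_euler('xyz',s['eef_rot'],degrees=True)
    R1=Ro.from_euler('xyz',[180,0,yaw],degrees=True)
    rv=(R0.inv()*R1).as_rotvec(); d=np.array(tgt)-p
    print('t',round(s['time_s'],2),'tcp',p.round(4),'rot',s['eef_rot'].round(2),'rotvec',rv.round(4),'tool shift after turn',R1.inv().apply(d).round(4),'before',R0.inv().apply(d).round(4),'F',np.round(s['contact_force'],2),'w',round(s['gripper_width'],4))
if __name__=='__main__': delta([float(v) for v in sys.argv[1:4]],float(sys.argv[4]))
E
python3 d.py .494 -.2525 .16 -172.9
```

```text
t 0.9 tcp [ 0.2051 -0.643   0.2266] rot [-180.      0.   -162.31] rotvec [0.     0.     0.1848] tool shift after turn [-0.335   0.3518  0.0666] before [-0.3939  0.2843  0.0666] F [-0.9   0.01  0.17] w 0.0879
```

```bash
python3 -m inch '0 0 0 0 0 0.092 1; 0 0 0 0 0 0.0928 1; -0.01 0.01 0 0 0 0 1; -0.02 0.021 0 0 0 0 1; -0.02 0.021 0 0 0 0 1; -0.02 0.021 0 0 0 0 1; -0.02 0.021 0 0 0 0 1; -0.02 0.021 0 0 0 0 1; -0.02 0.021 0 0 0 0 1; -0.02 0.021 0 0 0 0 1; -0.02 0.021 0 0 0 0 1; -0.02 0.021 0 0 0 0 1; -0.02 0.021 0 0 0 0 1; -0.02 0.021 0 0 0 0 1; -0.02 0.021 0 0 0 0 1; -0.02 0.021 0 0 0 0 1; -0.02 0.021 0.01 0 0 0 1; -0.02 0.021 0.02 0 0 0 1; -0.02 0.021 0.02 0 0 0 1; -0.005 0.0058 0.0166 0 0 0 1'; python3 d.py .494 -.2525 .066 -172.9
```

```text
time_s: 2.57
tcp_pos: [0.4959, -0.2495, 0.1592]
eef_rot: [180.0, 0.1, -172.7]
contact_force: [-0.9, 0.0, -0.1]
gripper_width: 0.0876
t 2.57 tcp [ 0.4959 -0.2495  0.1592] rot [ 1.8000e+02  7.0000e-02 -1.7268e+02] rotvec [0.0001 0.0012 0.0038] tool shift after turn [ 0.0022 -0.0027  0.0932] before [ 0.0024 -0.0027  0.0932] F [-0.91  0.02 -0.11] w 0.0876
```

```bash
python3 -m inch '0 0 0 0 0 0 1;0 0 0 0 0 0 1'; python3 d.py .494 -.2525 .066 -172.9; python3 - <<'E'
from h import *
snap('side','s1'); im=cv2.imread('pics/s1.png')[130:240,280:420]; cv2.imwrite('pics/s1z.png',cv2.resize(im,None,fx=5,fy=5,interpolation=2))
E
```

```text
time_s: 2.73
tcp_pos: [0.4937, -0.2518, 0.1595]
eef_rot: [180.0, -0.1, -172.7]
contact_force: [0.4, -0.5, 0.4]
gripper_width: 0.0875
t 2.73 tcp [ 0.4937 -0.2518  0.1595] rot [ 1.7998e+02 -1.1000e-01 -1.7274e+02] rotvec [ 0.0003 -0.0019  0.0028] tool shift after turn [-0.0002 -0.0008  0.0935] before [-0.0004 -0.0008  0.0935] F [ 0.42 -0.48  0.38] w 0.0875
```

View pics/s1z.png

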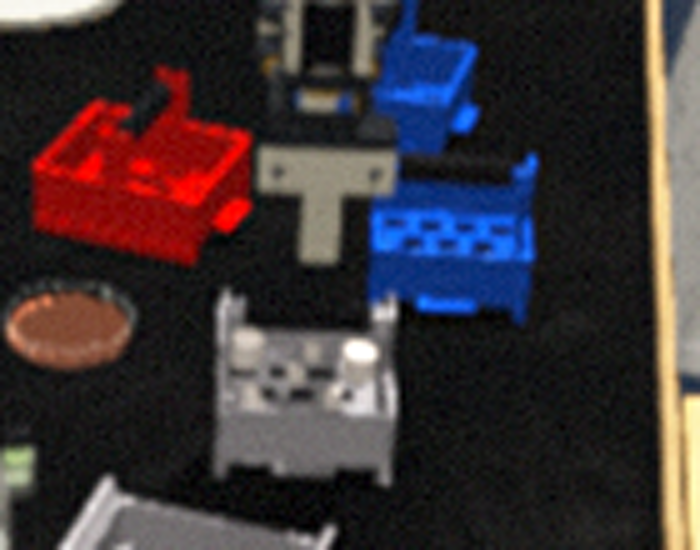

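```bash
python3 -m inch '0 0 0.01 0 0 0 1; 0 0 0.02 0 0 0 1; 0 -0.001 0.02 0 0 0 1; 0 0 0.02 0 0 0 1; 0 0 0.015 0 0 0 1; 0 0 0.008 0 0 0 1; 0 0 0 0 0 0 1; 0 0 0 0 0 0 1' ; python3 d.py .494 -.2525 .066 -172.9
```

```text
time_s: 3.45
tcp_pos: [0.4943, -0.2541, 0.0674]
eef_rot: [-180.0, 0.0, -172.9]
contact_force: [0.3, -0.2, 0.3]
gripper_width: 0.0878
t 3.45 tcp [ 0.4943 -0.2541  0.0674] rot [-1.7998e+02  2.0000e-02 -1.7292e+02] rotvec [-0.0004  0.0003 -0.0003] tool shift after turn [0.0001 0.0016 0.0014] before [0.0001 0.0016 0.0014] F [ 0.31 -0.23  0.26] w 0.0878
```

```bash
python3 -m inch '0 0 0 0 0 0 0.6; 0 0 0 0 0 0 0.4;0 0 0 0 0 0 0.25;0 0 0 0 0 0 0.2; 0 0 0 0 0 0 0.1; 0 0 0 0 0 0 0; 0 0 0 0 0 0 0; 0 0 0 0 0 0 0; 0 0 0 0 0 0 0; 0 0 0 0 0 0 0' 12; python3 d.py .494 -.2525 .066 -172.9
```

```text
time_s: 4.28
tcp_pos: [0.4941, -0.2535, 0.0669]
eef_rot: [180.0, -0.0, -172.9]
contact_force: [-0.3, 0.1, 0.0]
gripper_width: 0.0266
t 4.28 tcp [ 0.4941 -0.2535  0.0669] rot [ 1.800e+02 -1.000e-02 -1.729e+02] rotvec [ 0.     -0.0001  0.0001] tool shift after turn [0.     0.001  0.0009] before [0.     0.001  0.0009] F [-0.26  0.12  0.04] w 0.0266
```

```bash
python3 -m inch '0 0 0 0 0 0 0; 0 0 0 0 0 0 0; 0 0 0 0 0 0 0; 0 0 0 0 0 0 0' 12;  python3 -m inch '0 0 0 0 0 0 0; 0 0 0 0 0 0 0; 0 0 0 0 0 0 0' 40; python3 d.py .494 -.2525 .066 -172.9
```

```text
time_s: 4.62
tcp_pos: [0.4941, -0.2534, 0.0669]
eef_rot: [180.0, -0.0, -172.9]
contact_force: [-0.1, 1.3, -0.5]
gripper_width: 0.0138
time_s: 4.87
tcp_pos: [0.4941, -0.2534, 0.0669]
eef_rot: [180.0, -0.0, -172.9]
contact_force: [-0.4, 0.8, -1.3]
gripper_width: 0.0137
t 4.87 tcp [ 0.4941 -0.2534  0.0669] rot [ 1.7999e+02 -1.0000e-02 -1.7290e+02] rotvec [ 0.0002 -0.0001 -0.    ] tool shift after turn [-0.      0.0009  0.0009] before [-0.      0.0009  0.0009] F [-0.41  0.81 -1.29] w 0.0137
```

```bash
python3 -m inch '0 0 -0.002 0 0 0 0; 0 0 -0.004 0 0 0 0; 0 0 -0.006 0 0 0 0; 0 0 -0.008 0 0 0 0; 0 0 -0.010 0 0 0 0; 0 0 -0.012 0 0 0 0; 0 0 -0.012 0 0 0 0; 0 0 -0.012 0 0 0 0; 0 0 -0.01 0 0 0 0; 0 0 -0.008 0 0 0 0; 0 0 -0.006 0 0 0 0; 0 0 -0.004 0 0 0 0; 0 0 -0.002 0 0 0 0; 0 0 0 0 0 0 0'; python3 d.py .5418 .0482 .163 169.67
```

```text
time_s: 6.03
tcp_pos: [0.4942, -0.2535, 0.1631]
eef_rot: [180.0, 0.0, -172.9]
contact_force: [-0.0, 0.2, -5.4]
gripper_width: 0.0138
t 6.03 tcp [ 0.4942 -0.2535  0.1631] rot [ 1.800e+02  1.000e-02 -1.729e+02] rotvec [1.000e-04 2.000e-04 3.043e-01] tool shift after turn [7.300e-03 3.053e-01 1.000e-04] before [-8.450e-02  2.935e-01  2.000e-04] F [-0.04  0.19 -5.44] w 0.0138
```

```bash
python3 -m inch '0 0 0 0 0 0.01 0; 0 0 0 0 0 0.02 0; 0 0 0 0 0 0.035 0; 0 0 0 0 0 0.045 0; 0 0 0 0 0 0.045 0; 0 0 0 0 0 0.045 0; 0 0 0 0 0 0.04 0; 0 0 0 0 0 0.03 0; 0 0 0 0 0 0.02 0; 0 0 0 0 0 0.0143 0; 0 0 0 0 0 0 0'; python3 -m inch '0 0.002 0 0 0 0 0; 0 0.004 0 0 0 0 0; 0 0.006 0 0 0 0 0; 0 0.008 0 0 0 0 0; 0 0.01 0 0 0 0 0; 0 0.012 0 0 0 0 0; 0 0.014 0 0 0 0 0; 0 0.016 0 0 0 0 0; 0 0.018 0 0 0 0 0; 0 0.02 0 0 0 0 0; 0.001 0.02 0 0 0 0 0; 0.002 0.02 0 0 0 0 0; 0.002 0.02 0 0 0 0 0; 0.0015 0.02 0 0 0 0 0; 0.001 0.02 0 0 0 0 0; 0 0.018 0 0 0 0 0'; python3 -m inch '0 0.016 0 0 0 0 0; 0 0.014 0 0 0 0 0; 0 0.012 0 0 0 0 0; 0 0.01 0 0 0 0 0; 0 0.008 0 0 0 0 0; 0 0.006 0 0 0 0 0; 0 0.005 0 0 0 0 0; 0 0.004 0 0 0 0 0; 0 0.002 0 0 0 0 0; 0 0 0 0 0 0 0; 0 0 0 0 0 0 0'; python3 d.py .5418 .0482 .163 169.67
python3 - <<'E'
from h import *
snap('side','s2');snap('top','t2')
im=cv2.imread('pics/s2.png')[160:310,240:390]; cv2.imwrite('pics/s2z.png',cv2.resize(im,None,fx=4,fy=4,interpolation=2))
im=cv2.imread('pics/t2.png')[160:250,190:310]; cv2.imwrite('pics/t2z.png',cv2.resize(im,None,fx=6,fy=6,interpolation=2))
E
```

```text
time_s: 6.95
tcp_pos: [0.494, -0.2535, 0.1627]
eef_rot: [-180.0, -0.0, 169.6]
contact_force: [-0.2, 0.5, -5.0]
gripper_width: 0.014
time_s: 8.28
tcp_pos: [0.5275, -0.0256, 0.1632]
eef_rot: [180.0, 0.0, 169.7]
contact_force: [0.1, 0.6, -6.0]
gripper_width: 0.0137
time_s: 9.2
tcp_pos: [0.5414, 0.0476, 0.1629]
eef_rot: [-180.0, -0.0, 169.7]
contact_force: [-1.4, -0.6, -5.4]
gripper_width: 0.0137
t 9.2 tcp [0.5414 0.0476 0.1629] rot [-1.7999e+02 -1.0000e-02  1.6966e+02] rotvec [-0.0001 -0.0002 -0.0002] tool shift after turn [-0.0003  0.0006 -0.0001] before [-0.0003  0.0006 -0.0001] F [-1.45 -0.58 -5.37] w 0.0137
```

View pics/s2z.png

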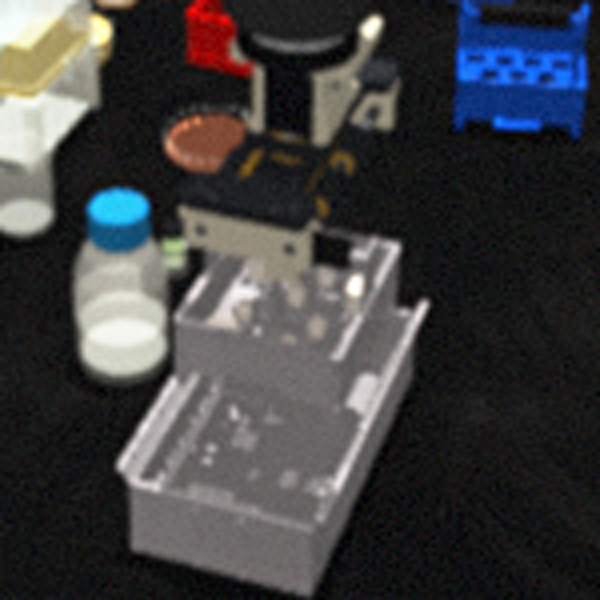

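View pics/t2z.png

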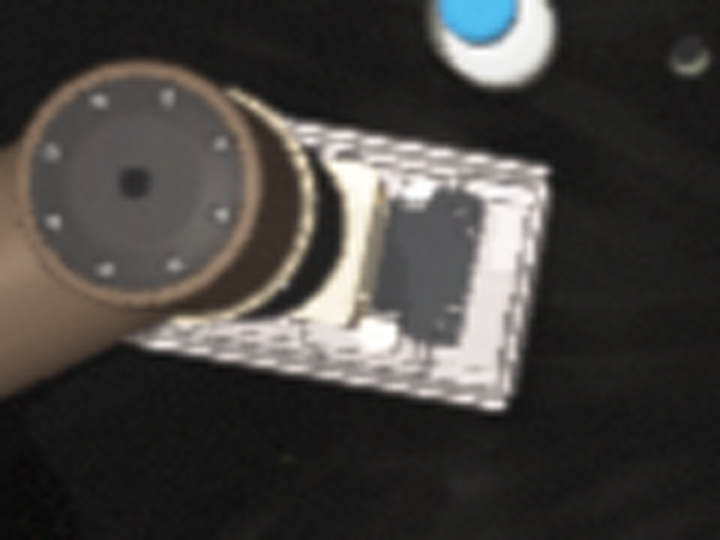

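```bash
cat > go3.py <<'E'
from fit import *
import sys
f,px,py,yaw,z0=sys.argv[1],*map(float,sys.argv[2:6])
s=cv2.imread(f'pics/{f}.png'); yaw=np.radians(yaw)
S=SV[[1,2,3,5]]; S=np.concatenate([S,np.array([((-56,65,12),(-56,65,52)),((56,65,12),(56,65,52))])/1000])
o=refine({'side':s},[px,py,yaw],{'side':S},z0,rng=(.006,.006,.02))
draw(s,'side',[px,py,yaw],np.concatenate([SV[:4],S[4:],SV[8:9]*1]),z0,(255,355,190,310),6,'o3a'); draw(s,'side',o['side'],S,z0,(255,355,190,310),6,'o3b')
E
python3 go3.py s2 .5414 .0476 -10.33 .096; python3 j.py o3a o3b o3
```

```text
['side'] [ 0.539   0.0416 -0.1999] -11.46 -18.594065249616165
['side'] [ 0.539   0.0416 -0.1999] -11.46 -18.594065249616165
```

View pics/o3.png

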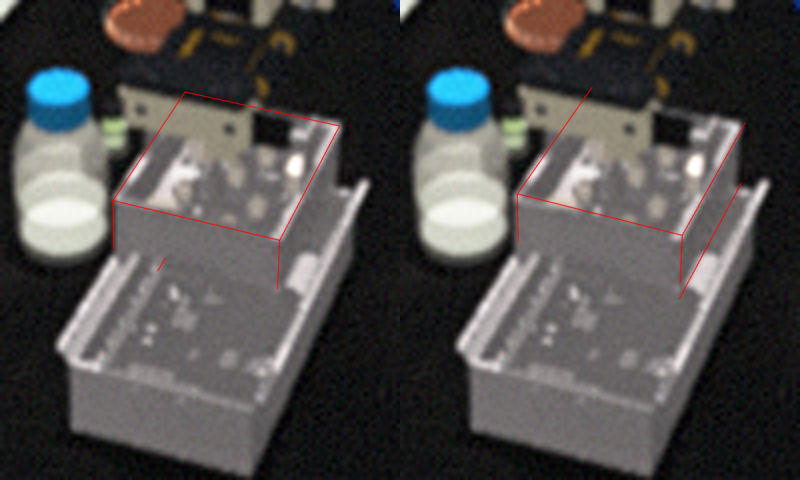

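```bash
python3 -m inch '0 0.0005 0.002 0 0 0 0; 0 0 0.004 0 0 0 0; 0 0 0.005 0 0 0 0; 0 0 0.005 0 0 0 0;0 0 0.004 0 0 0 0; 0 0 0.004 0 0 0 0;0 0 0.003 0 0 0 0;0 0 0.003 0 0 0 0;0 0 0 0 0 0 0'; python3 d.py .5418 .0482 .101 169.67;  python3 -m inch '0 0 0.003 0 0 0 0; 0 0 0.003 0 0 0 0; 0 0 0.003 0 0 0 0; 0 0 0.003 0 0 0 0;0 0 0.002 0 0 0 0; 0 0 0.002 0 0 0 0;0 0 0 0 0 0 0;0 0 0 0 0 0 0'; python3 d.py .5418 .0482 .101 169.67
python3 - <<'E'
from h import *
snap('side','s3')
E
python3 go3.py s3 .5418 .0482 -10.33 .05; python3 j.py o3a o3b o4
```

```text
time_s: 10.05
tcp_pos: [0.5413, 0.0483, 0.1322]
eef_rot: [-180.0, -0.1, 169.7]
contact_force: [-0.3, 0.3, -5.5]
gripper_width: 0.0137
t 10.05 tcp [0.5413 0.0483 0.1322] rot [-1.7997e+02 -5.0000e-02  1.6966e+02] rotvec [-0.0005 -0.0009 -0.0001] tool shift after turn [-0.0006  0.      0.0312] before [-0.0006  0.      0.0312] F [-0.33  0.26 -5.54] w 0.0137
time_s: 10.72
tcp_pos: [0.5416, 0.0483, 0.1169]
eef_rot: [-180.0, -0.0, 169.7]
contact_force: [-0.4, 0.1, -4.9]
gripper_width: 0.0132
t 10.72 tcp [0.5416 0.0483 0.1169] rot [-1.7999e+02 -1.0000e-02  1.6967e+02] rotvec [-0.0001 -0.0001  0.    ] tool shift after turn [-0.0003 -0.0001  0.0159] before [-0.0003 -0.0001  0.0159] F [-0.36  0.1  -4.89] w 0.0132
['side'] [ 0.5405  0.0436 -0.1872] -10.72 -20.802608176986073
['side'] [ 0.5405  0.0436 -0.1872] -10.72 -20.802608176986073
```

View pics/o4.png

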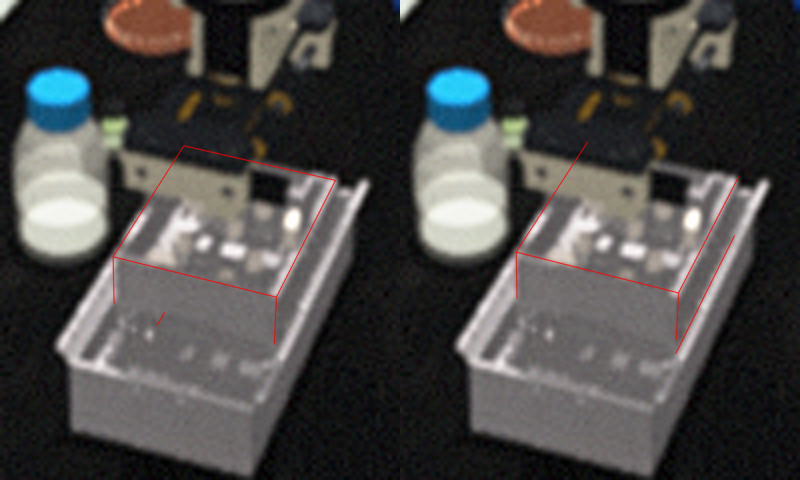

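```bash
python3 -m inch '0 0 0.002 0 0 0 0; 0 0 0.003 0 0 0 0; 0 0 0.003 0 0 0 0; 0 0 0.002 0 0 0 0;0 0 0.002 0 0 0 0; 0 0 0.001 0 0 0 0;0 0 0.001 0 0 0 0;0 0 0.001 0 0 0 0;0 0 0 0 0 0 0'; python3 d.py .5418 .0482 .101 169.67
```

```text
time_s: 11.52
tcp_pos: [0.5415, 0.0484, 0.1018]
eef_rot: [-180.0, -0.0, 169.7]
contact_force: [-0.4, 0.2, -4.7]
gripper_width: 0.0137
t 11.52 tcp [0.5415 0.0484 0.1018] rot [-1.7999e+02 -1.0000e-02  1.6967e+02] rotvec [-0.0001 -0.0002 -0.    ] tool shift after turn [-0.0003 -0.0001  0.0008] before [-0.0003 -0.0001  0.0008] F [-0.39  0.17 -4.71] w 0.0137
```

```bash
python3 -m inch '0 0 0.0006 0 0 0 0;0 0 0.0004 0 0 0 0; 0 0 0 0 0 0 0'; python3 d.py .5418 .0482 .101 169.67
```

```text
time_s: 11.77
tcp_pos: [0.5416, 0.0484, 0.101]
eef_rot: [180.0, 0.0, 169.7]
contact_force: [0.7, -0.2, -5.9]
gripper_width: 0.0134
t 11.77 tcp [0.5416 0.0484 0.101 ] rot [180.     0.   169.67] rotvec [ 0.  0. -0.] tool shift after turn [-0.0003 -0.0001 -0.    ] before [-0.0003 -0.0001 -0.    ] F [ 0.67 -0.22 -5.86] w 0.0134
```

```bash
for i in 1; do python3 -m inch '0 0 0.0005 0 0 0 0;0 0 0 0 0 0 0'; done; python3 d.py .5418 .0482 .101 169.67
```

```text
time_s: 11.93
tcp_pos: [0.5418, 0.0484, 0.1009]
eef_rot: [180.0, 0.0, 169.7]
contact_force: [-1.7, 0.0, -2.0]
gripper_width: 0.0139
t 11.93 tcp [0.5418 0.0484 0.1009] rot [1.7999e+02 3.0000e-02 1.6968e+02] rotvec [0.0001 0.0005 0.0002] tool shift after turn [-0.     -0.0002 -0.0001] before [-0.     -0.0002 -0.0001] F [-1.7   0.01 -1.96] w 0.0139
```

```bash
python3 -m inch '0 0 0.0005 0 0 0 0;0 0 0 0 0 0 0'; python3 d.py .5418 .0482 .101 169.67
```

```text
time_s: 12.1
tcp_pos: [0.542, 0.0484, 0.1008]
eef_rot: [180.0, 0.1, 169.7]
contact_force: [-3.2, 0.0, 4.6]
gripper_width: 0.0141
t 12.1 tcp [0.542  0.0484 0.1008] rot [1.7999e+02 6.0000e-02 1.6969e+02] rotvec [0.0002 0.001  0.0004] tool shift after turn [ 0.0001 -0.0002 -0.0002] before [ 0.0001 -0.0002 -0.0002] F [-3.24  0.04  4.64] w 0.0141
```

```bash
python3 -m inch '0 0 -0.0003 0 0 0 0; 0 0.008 0 0 0 0 0; 0 -0.008 0 0 0 0 0; 0 -0.015 0 0 0 0 0; 0 0.015 0 0 0 0 0; 0 0.015 0 0 0 0 0; 0 -0.015 0 0 0 0 0; 0 -0.015 0 0 0 0 0; 0 0.015 0 0 0 0 0; 0 0 0 0 0 0 0;0 0 0 0 0 0 0'; python3 d.py .5418 .0482 .101 169.67
cat > look.py <<'E'
from h import *
import sys
n=sys.argv[1]
snap('side',n); im=cv2.imread(f'pics/{n}.png')
a=im[215:310,258:348]; cv2.imwrite(f'pics/{n}z.png',cv2.resize(a,None,fx=6,fy=6,interpolation=cv2.INTER_CUBIC))
print([(np.round(d['xy'],1).tolist(),round(d['p'],2)) for d in r.recognise('small_1','side')])
print([(np.round(d['xy'],1).tolist(),round(d['p'],2)) for d in r.recognise('large_1','side')])
E
python3 look.py s4
```

```text
time_s: 13.02
tcp_pos: [0.5422, 0.0485, 0.1008]
eef_rot: [180.0, 0.1, 169.7]
contact_force: [-0.5, 1.1, 6.2]
gripper_width: 0.0138
t 13.02 tcp [0.5422 0.0485 0.1008] rot [1.7996e+02 7.0000e-02 1.6968e+02] rotvec [0.0007 0.0012 0.0002] tool shift after turn [ 0.0003 -0.0004 -0.0002] before [ 0.0003 -0.0004 -0.0002] F [-0.5   1.07  6.2 ] w 0.0138
[]
[([297.8, 257.0], 0.62)]
```

View pics/s4z.png

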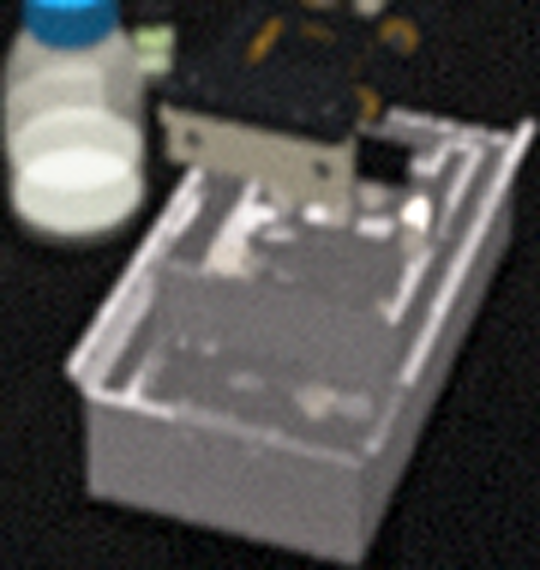

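```bash
python3 -m inch '0 0.015 -0.0002 0 0 0 0; 0 -0.015 0 0 0 0 0; 0 -0.015 0 0 0 0 0; 0 0.015 0 0 0 0 0; 0 0.015 0 0 0 0 0; 0 -0.015 0 0 0 0 0; 0 -0.015 0 0 0 0 0; 0 0.015 0 0 0 0 0; 0 0.015 0 0 0 0 0; 0 -0.015 0 0 0 0 0; 0 -0.015 0 0 0 0 0; 0 0.015 0 0 0 0 0;0 0.015 0 0 0 0 0; 0 -0.015 0 0 0 0 0; 0 -0.015 0 0 0 0 0; 0 0.015 0 0 0 0 0; 0 0 0 0 0 0 0; 0 0 0 0 0 0 0';  python3 d.py .5418 .0482 .101 169.67; python3 look.py s5
```

```text
time_s: 14.67
tcp_pos: [0.5415, 0.0475, 0.1008]
eef_rot: [-180.0, 0.0, 169.6]
contact_force: [-1.1, 0.2, 6.9]
gripper_width: 0.0135
t 14.67 tcp [0.5415 0.0475 0.1008] rot [-1.7999e+02  1.0000e-02  1.6963e+02] rotvec [-0.0002  0.0002 -0.0008] tool shift after turn [-0.0002  0.0007 -0.0002] before [-0.0002  0.0007 -0.0002] F [-1.08  0.18  6.91] w 0.0135
[]
[([330.2, 258.9], 0.49)]
```

View pics/s5z.png

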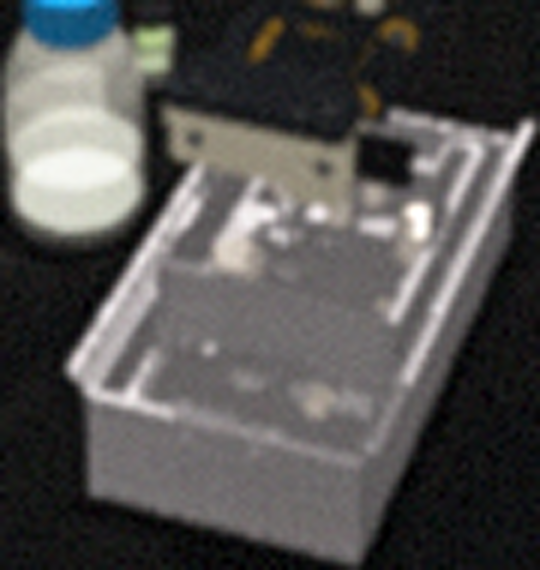

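```bash
python3 -m inch '0 0.015 -0.0002 0 0 0 0'; python3 -m inch '0 -0.015 0 0 0 0 0';python3 -m inch '0 -0.015 0 0 0 0 0';python3 -m inch '0 0.015 0 0 0 0 0'; python3 -m inch '0 0.015 0 0 0 0 0';python3 -m inch '0 -0.015 0 0 0 0 0';python3 -m inch '0 -0.015 0 0 0 0 0';python3 -m inch '0 0.015 0 0 0 0 0';python3 -m inch '0 0.015 0 0 0 0 0';python3 -m inch '0 -0.015 0 0 0 0 0'; python3 -m inch '0 0 0 0 0 0 0'
```

```text
time_s: 14.9
tcp_pos: [0.5431, 0.0603, 0.1008]
eef_rot: [-179.9, -0.1, 169.5]
contact_force: [-0.8, -2.5, 4.1]
gripper_width: 0.0141
time_s: 14.98
tcp_pos: [0.5427, 0.05, 0.1008]
eef_rot: [179.9, 0.1, 169.7]
contact_force: [1.3, 4.9, 6.8]
gripper_width: 0.0138
time_s: 15.07
tcp_pos: [0.5393, 0.0337, 0.1008]
eef_rot: [180.0, 0.0, 169.7]
contact_force: [1.4, 2.8, 4.7]
gripper_width: 0.0135
time_s: 15.15
tcp_pos: [0.5398, 0.0441, 0.1008]
eef_rot: [-179.9, -0.1, 169.5]
contact_force: [-1.5, -3.8, 6.4]
gripper_width: 0.0138
time_s: 15.23
tcp_pos: [0.5432, 0.0604, 0.1008]
eef_rot: [-179.9, -0.1, 169.5]
contact_force: [0.0, -2.9, 5.0]
gripper_width: 0.014
time_s: 15.32
tcp_pos: [0.5427, 0.0499, 0.1008]
eef_rot: [180.0, 0.1, 169.7]
contact_force: [3.1, 3.3, 6.7]
gripper_width: 0.0136
time_s: 15.4
tcp_pos: [0.5392, 0.0335, 0.1008]
eef_rot: [180.0, 0.0, 169.7]
contact_force: [0.3, 2.8, 4.8]
gripper_width: 0.0134
time_s: 15.48
tcp_pos: [0.5397, 0.0438, 0.1008]
eef_rot: [-179.9, -0.1, 169.5]
contact_force: [-1.2, -3.8, 5.8]
gripper_width: 0.0136
time_s: 15.57
tcp_pos: [0.5431, 0.0602, 0.1008]
eef_rot: [-179.9, -0.1, 169.5]
contact_force: [0.8, -3.1, 5.8]
gripper_width: 0.0138
time_s: 15.65
tcp_pos: [0.5426, 0.0496, 0.1008]
eef_rot: [180.0, 0.1, 169.7]
contact_force: [1.7, 4.8, 5.7]
gripper_width: 0.0141
time_s: 15.73
tcp_pos: [0.5412, 0.0466, 0.1008]
eef_rot: [-180.0, 0.0, 169.6]
contact_force: [1.7, -1.4, 4.6]
gripper_width: 0.0138
```

```bash
python3 -m inch '0 0.018 -0.0001 0 0 0 0; 0 -0.018 0 0 0 0 0; 0 -0.018 0 0 0 0 0; 0 0.018 0 0 0 0 0; 0 0.018 0 0 0 0 0; 0 -0.018 0 0 0 0 0; 0 -0.018 0 0 0 0 0; 0 0.018 0 0 0 0 0; 0 0.018 0 0 0 0 0; 0 -0.018 0 0 0 0 0; 0 -0.018 0 0 0 0 0; 0 0.018 0 0 0 0 0; 0 0.018 0 0 0 0 0; 0 -0.018 0 0 0 0 0; 0 -0.018 0 0 0 0 0; 0 0.018 0 0 0 0 0; 0 0.018 0 0 0 0 0;0 -0.018 0 0 0 0 0; 0 -0.018 0 0 0 0 0; 0 0.018 0 0 0 0 0'; python3 -m inch '0 0.018 0 0 0 0 0; 0 -0.018 0 0 0 0 0; 0 -0.018 0 0 0 0 0; 0 0.018 0 0 0 0 0; 0 0.018 0 0 0 0 0; 0 -0.018 0 0 0 0 0; 0 -0.018 0 0 0 0 0; 0 0.018 0 0 0 0 0; 0 0.018 0 0 0 0 0; 0 -0.018 0 0 0 0 0; 0 -0.018 0 0 0 0 0; 0 0.018 0 0 0 0 0; 0 0 0 0 0 0 0; 0 0 0 0 0 0 0'; python3 d.py .5418 .0482 .101 169.67; python3 look.py s6
python3 - <<'E'
from h import *
snap('top','t6'); im=cv2.imread('pics/t6.png')[165:245,190:300]; cv2.imwrite('pics/t6z.png',cv2.resize(im,None,fx=6,fy=6,interpolation=2))
E
python3 j.py s6z t6z s6j
```

```text
time_s: 17.4
tcp_pos: [0.5393, 0.0433, 0.1008]
eef_rot: [-179.8, -0.1, 169.5]
contact_force: [-0.6, -4.1, 4.4]
gripper_width: 0.0135
time_s: 18.57
tcp_pos: [0.5412, 0.0474, 0.1008]
eef_rot: [-180.0, -0.0, 169.6]
contact_force: [-0.1, 0.8, 5.4]
gripper_width: 0.0137
t 18.57 tcp [0.5412 0.0474 0.1008] rot [-1.7998e+02 -2.0000e-02  1.6962e+02] rotvec [-0.0003 -0.0003 -0.0009] tool shift after turn [-0.0004  0.0009 -0.0002] before [-0.0004  0.0009 -0.0002] F [-0.08  0.83  5.41] w 0.0137
[([311.8, 261.5], 0.7)]
[([326.0, 254.2], 0.47)]
```

View pics/s6z.png

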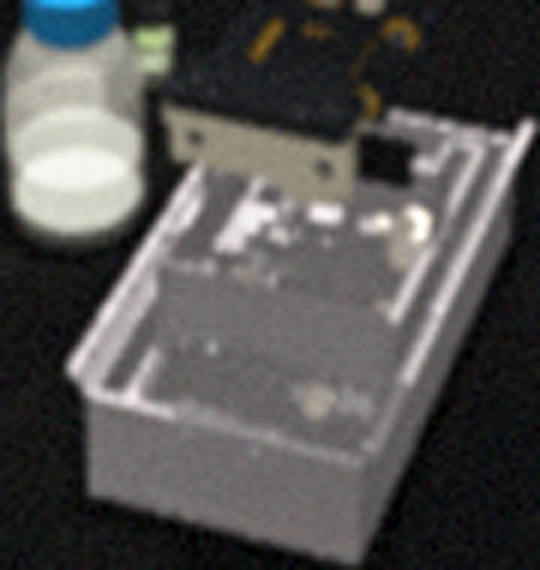

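View pics/t6z.png

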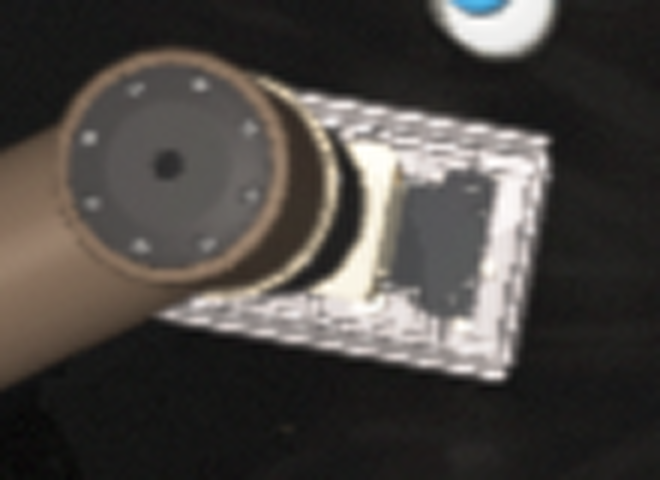

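```bash
python3 -m inch '0 0.02 -0.0001 0 0 0 0; 0 -0.02 0 0 0 0 0; 0 -0.02 0 0 0 0 0; 0 0.02 0 0 0 0 0; 0 0.02 0 0 0 0 0; 0 -0.02 0 0 0 0 0; 0 -0.02 0 0 0 0 0; 0 0.02 0 0 0 0 0; 0 0.02 0 0 0 0 0; 0 -0.02 0 0 0 0 0; 0 -0.02 0 0 0 0 0; 0 0.02 0 0 0 0 0; 0 0.02 0 0 0 0 0; 0 -0.02 0 0 0 0 0; 0 -0.02 0 0 0 0 0; 0 0.02 0 0 0 0 0; 0 0.02 0 0 0 0 0;0 -0.02 0 0 0 0 0; 0 -0.02 0 0 0 0 0; 0 0.02 0 0 0 0 0'; python3 -m inch '0 0.014 0 0 0 0 0; 0 0.014 0 0 0 0 0; 0 -0.014 0 0 0 0 0; 0 -0.014 0 0 0 0 0; 0 -0.014 0 0 0 0 0; 0 -0.008 0 0 0 0 0; 0 0.014 0 0 0 0 0; 0 0.014 0 0 0 0 0; 0 0.014 0 0 0 0 0; 0 -0.014 0 0 0 0 0; 0 -0.014 0 0 0 0 0; 0 -0.014 0 0 0 0 0; 0 0.014 0 0 0 0 0; 0 0.014 0 0 0 0 0; 0 0 0 0 0 0 0; 0 0 0 0 0 0 0'; python3 d.py .5418 .0482 .101 169.67; python3 look.py s7
```

```text
time_s: 20.43
tcp_pos: [0.5392, 0.0432, 0.1008]
eef_rot: [-179.8, -0.1, 169.5]
contact_force: [-1.3, -4.4, 4.5]
gripper_width: 0.0139
time_s: 21.77
tcp_pos: [0.543, 0.0551, 0.1008]
eef_rot: [180.0, 0.0, 169.7]
contact_force: [0.3, 2.2, 3.5]
gripper_width: 0.0136
t 21.77 tcp [0.543  0.0551 0.1008] rot [1.7996e+02 2.0000e-02 1.6971e+02] rotvec [0.0006 0.0004 0.0007] tool shift after turn [-0.0001 -0.007  -0.0002] before [-0.0001 -0.007  -0.0002] F [0.31 2.18 3.47] w 0.0136
[]
[([300.6, 261.0], 0.59), ([323.0, 261.8], 0.44)]
```

View pics/s7z.png

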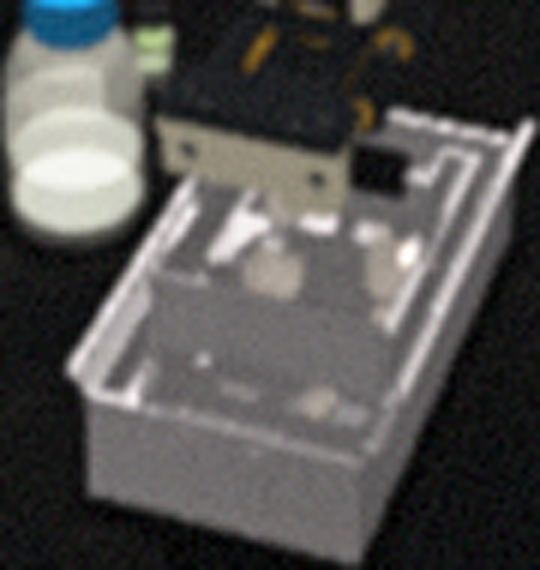

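```bash
python3 -m inch '0 0 -0.0004 0 0 0 0; 0 0 0 0 0 0 0.2; 0 0 0 0 0 0 0.4; 0 0 0 0 0 0 0.4; 0 0 0 0 0 0 0.4; 0 0 -0.01 0 0 0 0.5; 0 0 -0.025 0 0 0 0.5; 0 0.01 -0.03 0 0 0 0.5;0 0.025 -0.025 0 0 0 0.5; 0 0.035 -0.015 0 0 0 0.5; 0 0.035 0 0 0 0 0.5;0 0.035 0 0 0 0 0.5;0 0.035 0 0 0 0 0.5;0 0.02 0 0 0 0 0.5;0 0.01 0 0 0 0 0.5'; python3 d.py .5418 .0482 .101 169.67
python3 - <<'E'
from h import *
snap('top','t8');snap('side','s8')
im=cv2.imread('pics/t8.png')[170:240,195:295]; cv2.imwrite('pics/t8z.png',cv2.resize(im,None,fx=8,fy=8,interpolation=cv2.INTER_CUBIC))
im=cv2.imread('pics/s8.png')[215:310,258:348]; cv2.imwrite('pics/s8z.png',cv2.resize(im,None,fx=6,fy=6,interpolation=cv2.INTER_CUBIC))
for c in('top','side'):
  for n in('small_1','large_1'): print(c,n,[(np.round(d['xy'],1).tolist(),round(d['p'],2)) for d in r.recognise(n,c)])
E
```

```text
time_s: 23.17
tcp_pos: [0.5796, 0.2585, 0.2065]
eef_rot: [180.0, 0.0, 169.8]
contact_force: [-0.2, -0.3, 0.5]
gripper_width: 0.0438
t 23.17 tcp [0.5796 0.2585 0.2065] rot [1.8000e+02 1.0000e-02 1.6978e+02] rotvec [0.     0.0001 0.0019] tool shift after turn [-0.0005 -0.2136  0.1055] before [-1.000e-04 -2.136e-01  1.055e-01] F [-0.25 -0.34  0.46] w 0.0438
top small_1 []
top large_1 []
side small_1 []
side large_1 [([305.0, 243.7], 0.48), ([303.8, 259.6], 0.43), ([322.9, 261.3], 0.39)]
```

View pics/t8z.png

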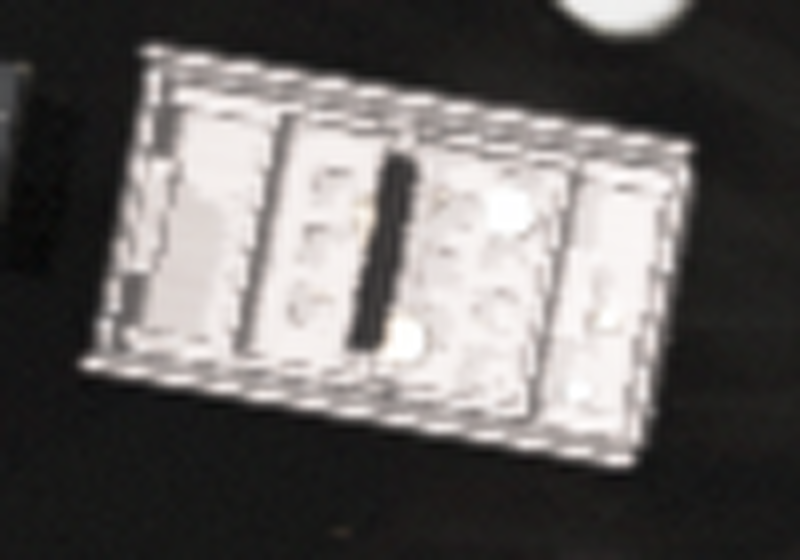

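View pics/s8z.png

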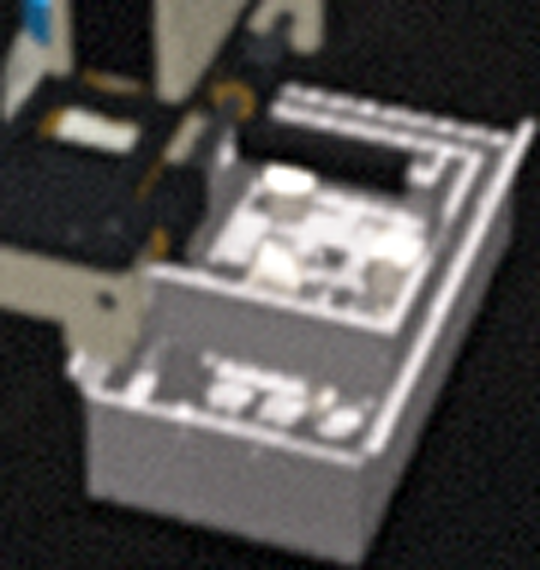

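```bash
python3 - <<'E'
import cv2,numpy as np
def enh(f,roi,k,n,lo,hi):
    x0,x1,y0,y1=roi; a=cv2.imread(f'pics/{f}.png')[y0:y1,x0:x1].astype(float)
    a=np.clip((a-lo)*255/(hi-lo),0,255).astype(np.uint8); cv2.imwrite(f'pics/{n}.png',cv2.resize(a,None,fx=k,fy=k,interpolation=cv2.INTER_CUBIC))
enh('t8',(215,285,180,230),11,'t8e',170,255); enh('s8',(285,335,235,285),12,'s8e',60,255)
E
```

```text
(no output)
```

View pics/t8e.png

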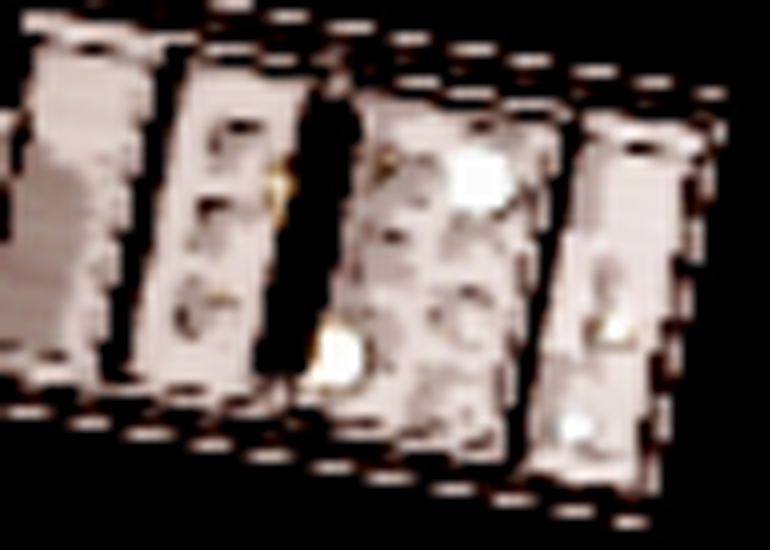

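View pics/s8e.png

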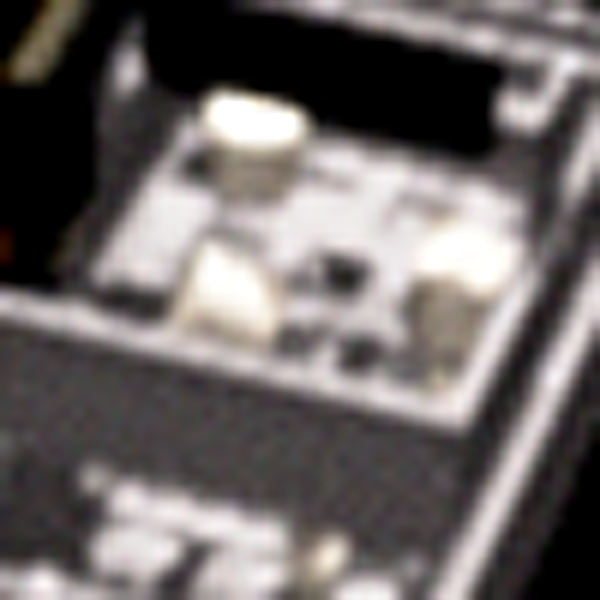

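```bash
python3 - <<'E'
from h import *
pc=np.array([.5432,.0561]);a=np.radians(-10.33);R=np.array([[np.cos(a),np.sin(a)],[-np.sin(a),np.cos(a)]])
def P(n,x,y,z,lab): print(lab,(R@(at(n,(x,y),z)[:2]-pc)*1000).round(1),'mm pan frame')
def te(x,y): return 215+(x+.5)/11-.5,180+(y+.5)/11-.5
def se(x,y): return 285+(x+.5)/12-.5,235+(y+.5)/12-.5
for l,q,z in (('hole3',(225,300),.013),('hole-left-of-large',(385,165),.013),('-y A',(612,328),.013),('-y B',(575,425),.018),('large a',(480,180),.07),('large b',(338,355),.07),('large tan',(280,185),.06)): P('top',*te(*q),z,'top '+l)
for l,q,z in (('small near',(325,555),.013),('large1',(255,125),.07),('large2',(465,260),.07),('large3',(230,290),.06)): P('side',*se(*q),z,'side '+l)
s=(R@(np.array([.543,.0551])-pc)*1000); print('sieve',s)
E
```

```text
top hole3 [-22.   37.5] mm pan frame
top hole-left-of-large [29.8 -4.5] mm pan frame
top -y A [ -8.2 -85.8] mm pan frame
top -y B [-40.8 -80.6] mm pan frame
top large a [ 28.1 -43.2] mm pan frame
top large b [-33.1 -10.4] mm pan frame
top large tan [15.7 19.1] mm pan frame
side small near [-18.1  36.2] mm pan frame
side large1 [ 25.9 -35.8] mm pan frame
side large2 [-35.   -7.3] mm pan frame
side large3 [14.9 10.1] mm pan frame
sieve [-0.0174409  -1.01965475]
```

```bash
python3 - <<'E'
from h import *
pc=np.array([.5432,.0561]);a=np.radians(-10.33);c,s=np.cos(a),np.sin(a);R=np.array([[c,s],[-s,c]])
q=(285+440.5/12-.5,235+382/12-.5)
for z in(.05,.056,.061,.07,.086):
    w=at('side',q,z); l=R@(w[:2]-pc)*1000
    print(z,l.round(1),'top px',proj('top',w).round(1),'t8e',((proj('top',w)-[215,180]+.5)*11).round(0))
a=cv2.imread('pics/s8.png')[255:275,310:335]; cv2.imwrite('pics/sp8.png',cv2.resize(a,None,fx=30,fy=28,interpolation=cv2.INTER_NEAREST))
a=cv2.imread('pics/t8.png')[192:226,222:270].astype(float); a=np.clip((a-200)*255/55,0,255).astype(np.uint8);cv2.imwrite('pics/tp8.png',cv2.resize(a,None,fx=16,fy=16,interpolation=cv2.INTER_CUBIC))
E
```

```text
0.05 [-36.1  11.8] top px [239.7 211.7] t8e [277. 354.]
0.056 [-38.1  18.3] top px [237.4 211.9] t8e [252. 356.]
0.061 [-39.7  23.7] top px [235.5 212. ] t8e [231. 357.]
0.07 [-42.7  33.5] top px [232.1 212.2] t8e [193. 360.]
0.086 [-48.   50.9] top px [225.8 212.7] t8e [125. 365.]
```

View pics/sp8.png

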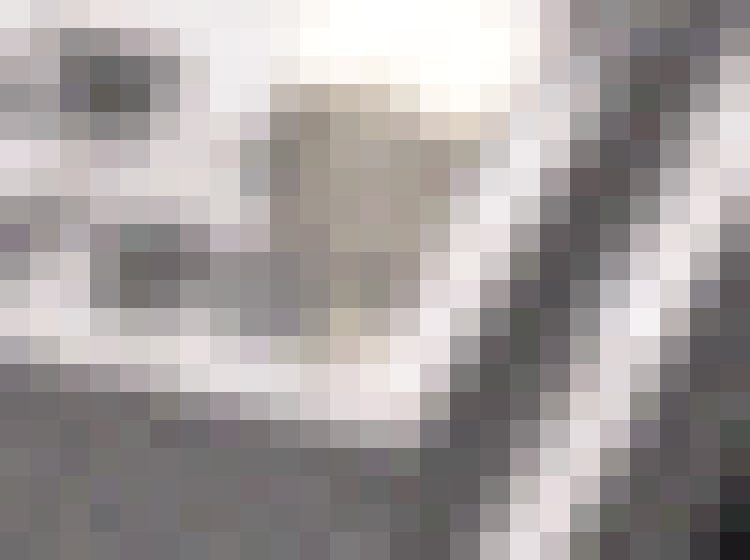

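View pics/tp8.png

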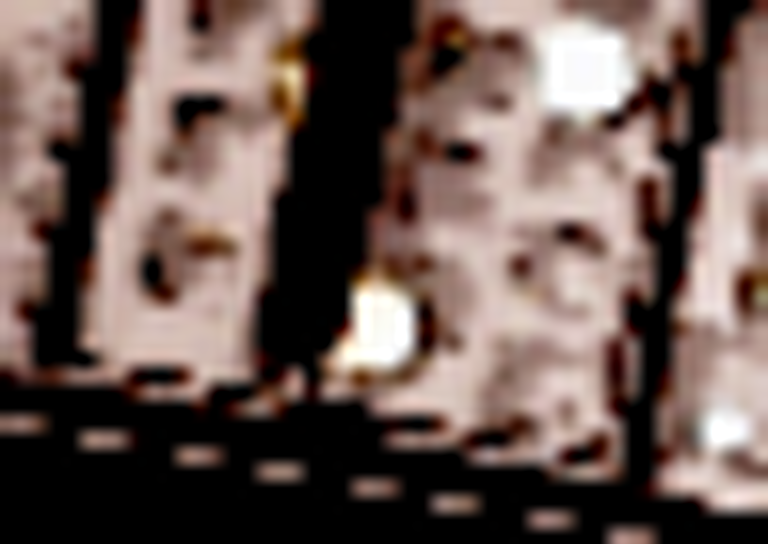

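```bash
python3 -m inch '0 -0.01 0 0 0 0 0.5; 0 -0.025 0 0 0 0 0.5; 0 -0.035 0 0 0 0 0.5; 0 -0.035 0 0 0 0 0.5; 0 -0.035 0 0 0 0 0.5; 0 -0.03 0.01 0 0 0 0.5; 0 -0.02 0.015 0 0 0 0.5; 0 -0.01 0.015 0 0 0 0.5; 0 -0.005 0.015 0 0 0 0.5; 0 0 0.02 0 0 0 0.5; 0 0 0.015 0 0 0 0.5; 0 0 0.01 0 0 0 0.5; 0 0 0.005 0 0 0 0.4; 0 0 0 0 0 0 0.2; 0 0 0 0 0 0 0.1; 0 0 0 0 0 0 0; 0 0 0 0 0 0 0; 0 0 0 0 0 0 0; 0 0 0 0 0 0 0;0 0 0 0 0 0 0' 30; python3 d.py .543 .0551 .1008 169.67
```

```text
time_s: 25.13
tcp_pos: [0.5431, 0.0545, 0.1021]
eef_rot: [180.0, 0.1, 169.7]
contact_force: [-2.1, -0.2, 6.8]
gripper_width: 0.0138
t 25.13 tcp [0.5431 0.0545 0.1021] rot [1.7997e+02 7.0000e-02 1.6969e+02] rotvec [0.0006 0.0012 0.0004] tool shift after turn [0.0002 0.0006 0.0013] before [0.0002 0.0006 0.0013] F [-2.07 -0.16  6.77] w 0.0138
```

```bash
python3 -m inch '0 0.01 -0.0003 0 0 0 0; 0 -0.02 0 0 0 0 0; 0 -0.018 0 0 0 0 0; 0 0.02 0 0 0 0 0; 0 0.02 0 0 0 0 0; 0 -0.02 0 0 0 0 0; 0 -0.02 0 0 0 0 0; 0 0.02 0 0 0 0 0; 0 0.02 0 0 0 0 0; 0 -0.02 0 0 0 0 0; 0 -0.02 0 0 0 0 0; 0 0.02 0 0 0 0 0; 0 0.02 0 0 0 0 0; 0 -0.02 0 0 0 0 0; 0 -0.02 0 0 0 0 0; 0 0.02 0 0 0 0 0; 0 0.02 0 0 0 0 0;0 -0.02 0 0 0 0 0; 0 -0.02 0 0 0 0 0; 0 0.02 0 0 0 0 0' 40; python3 -m inch '0 0.016 0 0 0 0 0; 0 -0.016 0 0 0 0 0; 0 -0.016 0 0 0 0 0; 0 0.016 0 0 0 0 0; 0 0.016 0 0 0 0 0; 0 -0.016 0 0 0 0 0; 0 -0.016 0 0 0 0 0; 0 0.016 0 0 0 0 0; 0 0.016 0 0 0 0 0; 0 -0.016 0 0 0 0 0; 0 -0.016 0 0 0 0 0; 0 0.016 0 0 0 0 0; 0 0.02 0 0 0 0 0; 0 -0.02 0 0 0 0 0; 0 -0.018 0 0 0 0 0; 0 0.018 0 0 0 0 0; 0 0 0 0 0 0 0; 0 0 0 0 0 0 0';  python3 d.py .543 .0551 .1008 169.67; python3 look.py s9
```

```text
time_s: 26.8
tcp_pos: [0.54, 0.0427, 0.1021]
eef_rot: [-179.9, -0.0, 169.6]
contact_force: [-0.5, -0.8, 3.6]
gripper_width: 0.0136
time_s: 28.3
tcp_pos: [0.542, 0.0472, 0.1021]
eef_rot: [179.9, 0.1, 169.7]
contact_force: [-0.0, 2.8, 4.7]
gripper_width: 0.0138
t 28.3 tcp [0.542  0.0472 0.1021] rot [1.7993e+02 9.0000e-02 1.6971e+02] rotvec [0.0012 0.0015 0.0007] tool shift after turn [0.0005 0.0079 0.0013] before [0.0005 0.0079 0.0013] F [-0.    2.84  4.65] w 0.0138
[]
[([310.2, 260.8], 0.66), ([323.6, 260.8], 0.54), ([304.7, 258.9], 0.37)]
```

View pics/s9z.png

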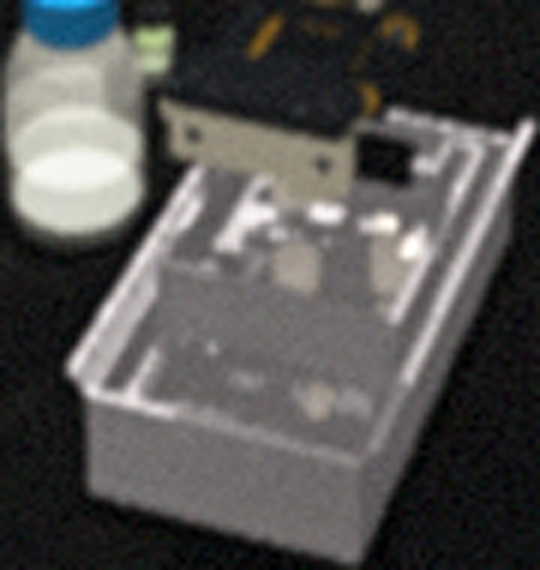

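```bash
python3 -m inch '0 0.002 0 0 0 0 0; 0 0.004 0 0 0 0 0; 0 0.005 0 0 0 0 0; 0 0.005 0 0 0 0 0; 0 0.005 0 0 0 0 0; 0 0.005 0 0 0 0 0; 0 0.004 0 0 0 0 0; 0 0.003 0 0 0 0 0; 0 0.002 0 0 0 0 0; 0 0.002 0 0 0 0 0; 0 0.001 0 0 0 0 0; 0 0 0 0 0 0 0'; python3 d.py .5493 .0896 .1021 169.67; python3 -m inch '0 0.001 0 0 0 0 0;0 0.001 0 0 0 0 0; 0 0 0 0 0 0 0';python3 d.py .5493 .0896 .1021 169.67
```

```text
time_s: 29.45
tcp_pos: [0.5481, 0.083, 0.1021]
eef_rot: [-179.9, 0.0, 169.7]
contact_force: [-1.2, -2.8, 8.3]
gripper_width: 0.014
t 29.45 tcp [0.5481 0.083  0.1021] rot [-1.7994e+02  1.0000e-02  1.6969e+02] rotvec [-0.001   0.0002  0.0004] tool shift after turn [-0.      0.0067 -0.    ] before [-0.      0.0067 -0.    ] F [-1.23 -2.85  8.3 ] w 0.014
time_s: 29.7
tcp_pos: [0.5484, 0.0849, 0.1021]
eef_rot: [-179.9, 0.0, 169.7]
contact_force: [-1.3, -3.2, 7.9]
gripper_width: 0.0136
t 29.7 tcp [0.5484 0.0849 0.1021] rot [-1.7993e+02  1.0000e-02  1.6969e+02] rotvec [-0.0012  0.0002  0.0004] tool shift after turn [-0.0001  0.0048  0.    ] before [-0.0001  0.0048  0.    ] F [-1.33 -3.18  7.9 ] w 0.0136
```

```bash
python3 -m inch '0 0.001 -0.0003 0 0 0 0;0 0.001 0 0 0 0 0'; python3 -m inch '0 0.001 0 0 0 0 0;0 0 0 0 0 0 0' ; python3 -m inch '0 0.001 0 0 0 0 0;0 0 0 0 0 0 0'
```

```text
time_s: 29.87
tcp_pos: [0.5485, 0.0868, 0.1021]
eef_rot: [-179.9, -0.0, 169.7]
contact_force: [-0.1, -3.7, 6.9]
gripper_width: 0.0138
time_s: 30.03
tcp_pos: [0.5488, 0.088, 0.1021]
eef_rot: [-179.9, -0.0, 169.7]
contact_force: [-0.8, -2.8, 6.2]
gripper_width: 0.0136
time_s: 30.2
tcp_pos: [0.5489, 0.089, 0.1021]
eef_rot: [-179.9, -0.0, 169.7]
contact_force: [-0.8, -1.9, 6.0]
gripper_width: 0.0131
```

```bash
python3 -m inch '0 0.0007 0 0 0 0 0;0 0 0 0 0 0 0'; python3 d.py .5493 .0896 .1021 169.67
```

```text
time_s: 30.37
tcp_pos: [0.5491, 0.0897, 0.1021]
eef_rot: [-179.9, -0.0, 169.7]
contact_force: [0.1, -3.2, 5.9]
gripper_width: 0.0139
t 30.37 tcp [0.5491 0.0897 0.1021] rot [-1.7994e+02 -1.0000e-02  1.6968e+02] rotvec [-0.001  -0.0002  0.0002] tool shift after turn [-0.0002 -0.      0.    ] before [-0.0002 -0.      0.    ] F [ 0.11 -3.18  5.93] w 0.0139
```

```bash
for i in 1; do python3 -m inch '0 0.0007 0 0 0 0 0;0 0 0 0 0 0 0'; done; python3 -m inch '0 0.0007 0 0 0 0 0;0 0 0 0 0 0 0'; python3 -m inch '0 0.0007 0 0 0 0 0;0 0 0 0 0 0 0'
```

```text
time_s: 30.53
tcp_pos: [0.5492, 0.0903, 0.1021]
eef_rot: [-179.9, -0.0, 169.7]
contact_force: [-1.0, -2.5, 5.9]
gripper_width: 0.0141
time_s: 30.7
tcp_pos: [0.5493, 0.091, 0.1021]
eef_rot: [-179.9, -0.0, 169.7]
contact_force: [-0.9, -2.9, 5.7]
gripper_width: 0.0138
time_s: 30.87
tcp_pos: [0.5494, 0.0917, 0.1021]
eef_rot: [-179.9, -0.0, 169.7]
contact_force: [-1.5, -2.2, 5.8]
gripper_width: 0.0139
```

```bash
python3 -m inch '0 0.0007 0 0 0 0 0;0 0 0 0 0 0 0'; python3 -m inch '0 0.0007 0 0 0 0 0;0 0 0 0 0 0 0'
```

```text
time_s: 31.03
tcp_pos: [0.5495, 0.0924, 0.1021]
eef_rot: [-179.9, -0.0, 169.7]
contact_force: [-0.3, -2.9, 6.3]
gripper_width: 0.0138
time_s: 31.2
tcp_pos: [0.5496, 0.0928, 0.1021]
eef_rot: [-179.9, -0.0, 169.7]
contact_force: [-0.6, -4.0, 7.1]
gripper_width: 0.0135
```

```bash
python3 look.py s10
```

```text
[([282.2, 222.7], 0.37)]
[([320.2, 269.7], 0.53), ([302.3, 270.1], 0.4)]
```

View pics/s10z.png

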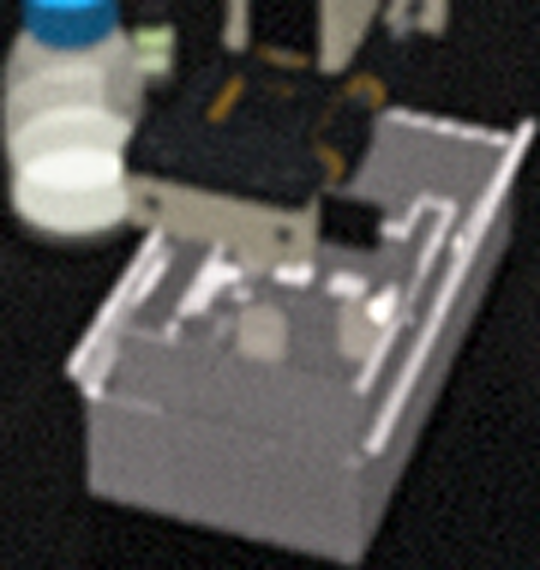

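```bash
python3 -m inch '0 0.0005 0 0 0 0 0;0 0 0 0 0 0 0';  python3 d.py .5493 .0896 .1021 169.67
```

```text
time_s: 31.52
tcp_pos: [0.5496, 0.0928, 0.1021]
eef_rot: [-179.9, -0.0, 169.7]
contact_force: [0.1, -7.1, 7.0]
gripper_width: 0.0138
t 31.52 tcp [0.5496 0.0928 0.1021] rot [-1.7987e+02 -3.0000e-02  1.6968e+02] rotvec [-0.0022 -0.0005  0.0002] tool shift after turn [-0.0003 -0.0032 -0.    ] before [-0.0003 -0.0032  0.    ] F [ 0.15 -7.12  6.96] w 0.0138
```

```bash
python3 -m inch '0 -0.0006 -0.0004 0 0 0 0; 0 0 0 0 0 0 0.2; 0 0 0 0 0 0 0.4; 0 0 0 0 0 0 0.4; 0 0 0 0 0 0 0.4; 0 0 -0.01 0 0 0 0.5; 0 0 -0.025 0 0 0 0.5; 0 0.01 -0.03 0 0 0 0.5;0 0.025 -0.03 0 0 0 0.5; 0 0.035 -0.03 0 0 0 0.5; 0 0.04 -0.01 0 0 0 0.5;0 0.04 0 0 0 0 0.5;0 0.04 0 0 0 0 0.5;0 0.03 0 0 0 0 0.5;0 0.02 0 0 0 0 0.5;0 0.01 0 0 0 0 0.5'
python3 - <<'E'
from h import *
snap('top','t11');snap('side','s11')
def enh(f,roi,k,n,lo,hi,it=cv2.INTER_CUBIC):
    x0,x1,y0,y1=roi; a=cv2.imread(f'pics/{f}.png')[y0:y1,x0:x1].astype(float)
    a=np.clip((a-lo)*255/(hi-lo),0,255).astype(np.uint8); cv2.imwrite(f'pics/{n}.png',cv2.resize(a,None,fx=k,fy=k,interpolation=it))
enh('t11',(200,290,173,235),8.5,'t11z',0,255); enh('t11',(205,285,178,232),9.5,'t11e',170,255); enh('s11',(258,348,215,310),6,'s11z',0,255)
E
```

```text
time_s: 32.85
tcp_pos: [0.594, 0.3392, 0.2343]
eef_rot: [-180.0, -0.0, 169.8]
contact_force: [0.2, 0.5, -0.9]
gripper_width: 0.0437
```

View pics/t11z.png

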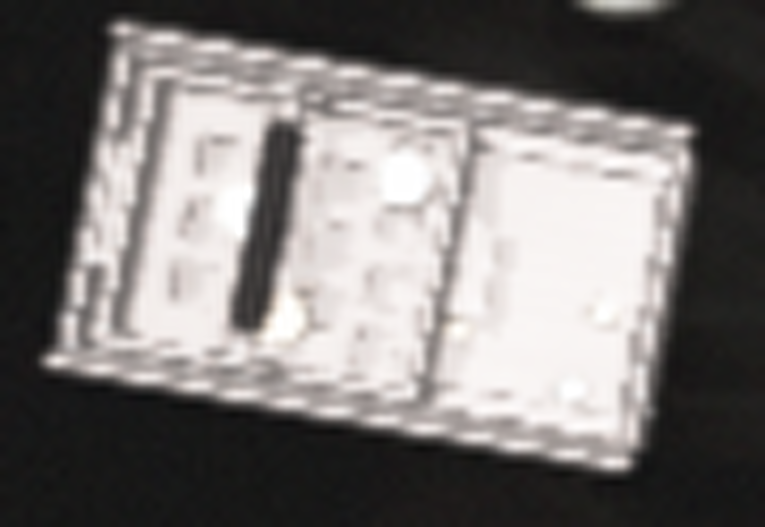

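View pics/t11e.png

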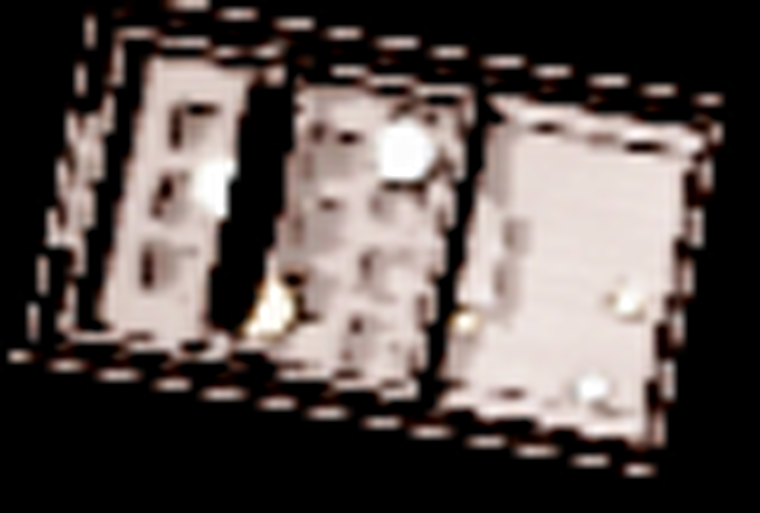

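View pics/s11z.png

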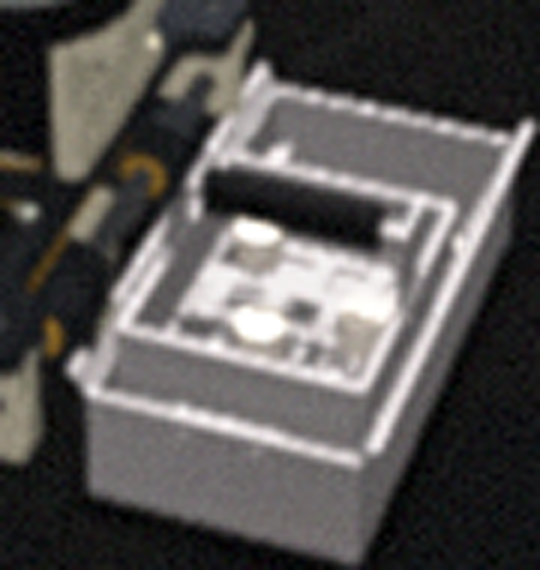

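```bash
python3 - <<'E'
from h import *
pc=np.array([.5432,.0561]);a=np.radians(-10.33);c,s=np.cos(a),np.sin(a);R=np.array([[c,s],[-s,c]])
for q in ((467,320),(627,300),(592,388)):
    px=(205+(q[0]+.5)/9.5-.5,178+(q[1]+.5)/9.5-.5); print(q,np.round(px,1),(R@(at('top',px,.013)[:2]-pc)*1000).round(1), 'in side px',proj('side',at('top',px,.013)).round(1))
im=cv2.imread('pics/s11.png')[240:290,275:330]; im=np.clip((im.astype(float)-60)*255/195,0,255).astype(np.uint8); cv2.imwrite('pics/s11e.png',cv2.resize(im,None,fx=12,fy=12,interpolation=cv2.INTER_CUBIC))
im=cv2.imread('pics/t11.png')[180:230,210:260].astype(float); im=np.clip((im-150)*255/105,0,255).astype(np.uint8); cv2.imwrite('pics/t11f.png',cv2.resize(im,None,fx=12,fy=12,interpolation=cv2.INTER_CUBIC))
E
```

```text
(467, 320) [253.7 211.2] [-25.3 -30.1] in side px [321.9 266.1]
(627, 300) [270.6 209.1] [ -7.2 -86.9] in side px [322.2 252.5]
(592, 388) [266.9 218.4] [-41.5 -80.3] in side px [332.7 256.6]
```

View pics/s11e.png

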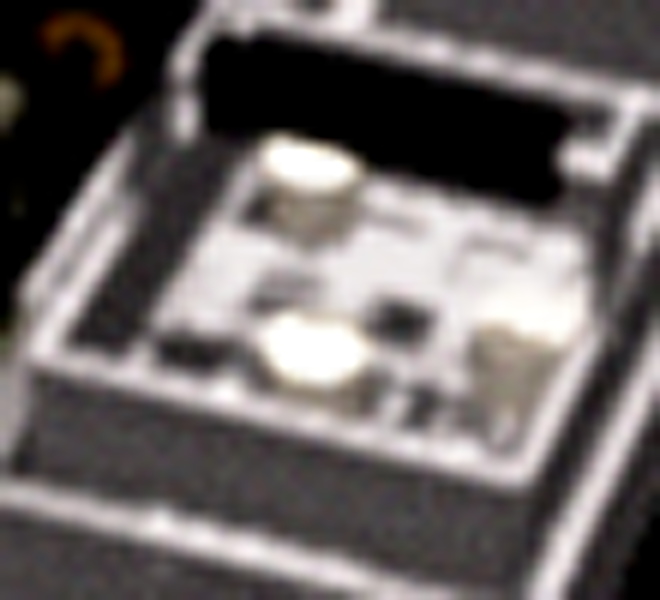

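View pics/t11f.png

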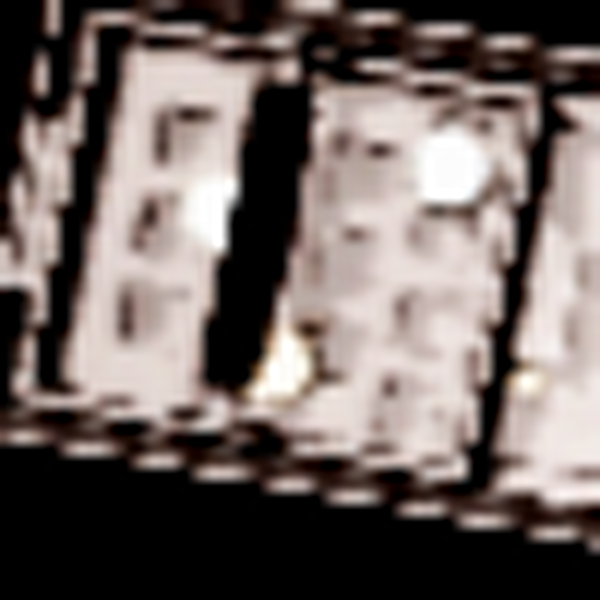

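```bash
cat > go4.py <<'E'
from fit import *
for tag in ('0','11'):
    t=cv2.imread(f'pics/t{tag}.png' if tag!='0' else 'pics/top0.png');s=cv2.imread(f'pics/s{tag}.png' if tag!='0' else 'pics/side0.png')
    LIP=np.array([((q*71,-115,74),(q*71,115,74)) for q in(1,-1)])/1000
    W=np.array([((-59,q*e,62),(59,q*e,62)) for q in(1,-1) for e in (113,115)]+[((-60.5,115,0),(60.5,115,0))])/1000
    print(tag); o=refine({'top':t,'side':s},[.5438,.0584,np.radians(-10.2)],{'top':np.concatenate([LIP,W[:4]]),'side':np.concatenate([LIP[:1],W[3:]])},0,rng=(.006,.008,.02))
p=o['top+side']; ax=np.array([-np.sin(p[2]),np.cos(p[2])])
q=refine({'top':t,'side':s},[p[0]+ax[0]*.034,p[1]+ax[1]*.034,p[2]],{'top':np.concatenate([SV[:4],SV[[16,17]] if len(SV)>17 else SV[-2:]]),'side':SV[[1,2,3]]},.034,rng=(.006,.012,.02))
for k,v in q.items(): print(k,'sieve y along pan mm',(ax@(v[:2]-p[:2])*1000).round(1))
draw(t,'top',[*(p[:2]+ax*.034),p[2]],SV[:4],.034,(200,290,173,235),8,'o11a')
draw(s,'side',[*(p[:2]+ax*.034),p[2]],SV[:4],.034,(258,348,215,310),6,'o11b')
E
python3 go4.py; python3 j.py o11a o11b o11
```

```text
0
['top', 'side'] [ 0.5433  0.0557 -0.1752] -10.04 -69.61749856212948
['top'] [ 0.5433  0.0554 -0.1752] -10.04 -33.800529390549535
['side'] [ 0.5435  0.0557 -0.1734] -9.94 -35.82618804690562
11
['top', 'side'] [ 0.5424  0.0557 -0.1736] -9.95 -66.04083956025406
['top'] [ 0.5448  0.0639 -0.1796] -10.29 -33.11386400271191
['side'] [ 0.5419  0.0557 -0.1725] -9.88 -34.011526985044355
['top', 'side'] [ 0.5468  0.0937 -0.1633] -9.36 -54.43052391550252
['top'] [ 0.5495  0.0921 -0.1873] -10.73 -25.323680702933938
['side'] [ 0.5466  0.0947 -0.159 ] -9.11 -31.22480872725009
top+side sieve y along pan mm 38.2
top sieve y along pan mm 37.0
side sieve y along pan mm 39.1
```

View pics/o11.png

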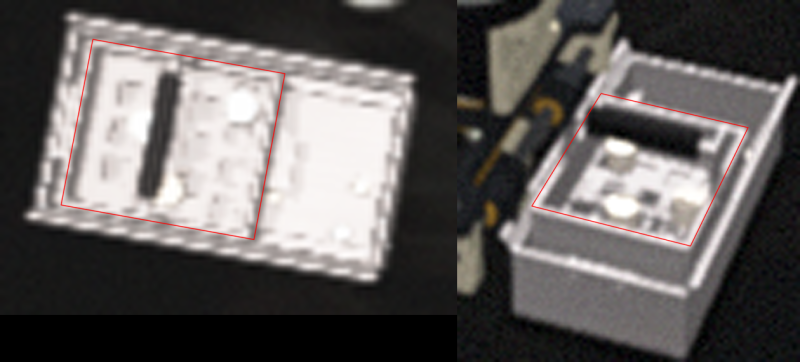

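```bash
python3 - <<'E'
from h import *
pc=np.array([.5432,.0561]);a=np.radians(-10.33);c,s=np.cos(a),np.sin(a);R=np.array([[c,s],[-s,c]])
q=(316.2,274.6)
for z in(.013,.05,.056,.061):
    w=at('side',q,z); print(z,(R@(w[:2]-pc)*1000).round(1),'t11f',((proj('top',w)-[210,180]+.5)*12).round(0))
# D spot
w=pc+R.T@np.array([.030,-.0045]); print('D in t11f',((proj('top',[*w,.013])-[210,180]+.5)*12).round())
A=cv2.imread('pics/s11.png')[258:282,304:330]; B=cv2.imread('pics/t8.png')[188:204,240:264]
def en(i,k): i=i.astype(float); m=i.min();return cv2.resize(((i-m)/(i.max()-m)*255).astype(np.uint8),None,fx=k,fy=k,interpolation=0)
cv2.imwrite('pics/za.png',en(A,15)); cv2.imwrite('pics/zb.png',en(B,16))
E
python3 j.py za zb zz
```

```text
0.013 [-21.7   8.7] t11f [403. 345.]
0.05 [-34.1  47.3] t11f [242. 357.]
0.056 [-36.1  53.6] t11f [215. 359.]
0.061 [-37.8  58.8] t11f [193. 361.]
D in t11f [481. 180.]
```

View pics/zz.png

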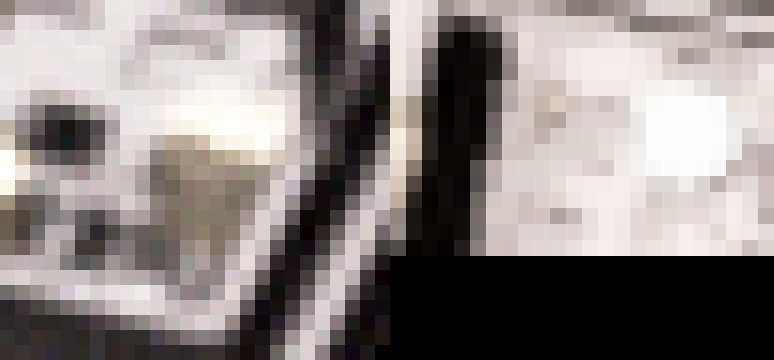

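```bash
python3 - <<'E'
from h import *
pc=np.array([.5432,.0561]);a=np.radians(-10.33);c,s=np.cos(a),np.sin(a);R=np.array([[c,s],[-s,c]])
w=pc+R.T@np.array([.030,-.0045]); q=proj('side',[*w,.013]); print('D side',q)
# yellowness maps (R-B) for both snapshots
for f,roi in (('t8',(215,285,178,232)),('t11',(205,285,178,232)),('s8',(285,335,235,290)),('s11',(275,335,235,290))):
    x0,x1,y0,y1=roi; im=cv2.GaussianBlur(cv2.imread(f'pics/{f}.png').astype(np.float32),(0,0),.8)[y0:y1,x0:x1]; y=im[...,2]-im[...,0]
    cv2.imwrite(f'pics/y{f}.png',cv2.resize(np.clip(y*6,0,255).astype(np.uint8),None,fx=6,fy=6,interpolation=cv2.INTER_CUBIC)); 
    from scipy.ndimage import maximum_filter
    pk=np.argwhere((y==maximum_filter(y,5))&(y>12)); print(f,[(int(b+x0),int(a_+y0),int(y[a_,b])) for a_,b in pk])
E
python3 j.py yt8 yt11 ya; python3 j.py ys8 ys11 yb
```

```text
D side [300.29686838 267.14270641]
t8 [(249, 194, 16), (240, 195, 19), (216, 197, 12), (240, 198, 19), (215, 204, 12), (234, 207, 12), (243, 211, 15)]
t11 [(235, 201, 12), (235, 207, 15), (232, 208, 15), (236, 211, 13), (252, 211, 14)]
s8 [(298, 235, 15), (288, 237, 27), (306, 243, 12), (307, 248, 19), (321, 253, 14), (285, 255, 52), (307, 259, 17), (321, 259, 20), (301, 261, 21), (321, 266, 16), (311, 282, 20)]
s11 [(275, 236, 21), (280, 242, 62), (284, 244, 63), (275, 248, 21), (303, 256, 17), (299, 257, 19), (301, 266, 13), (276, 267, 12), (317, 268, 22), (299, 272, 17), (303, 272, 16)]
```

View pics/ya.png

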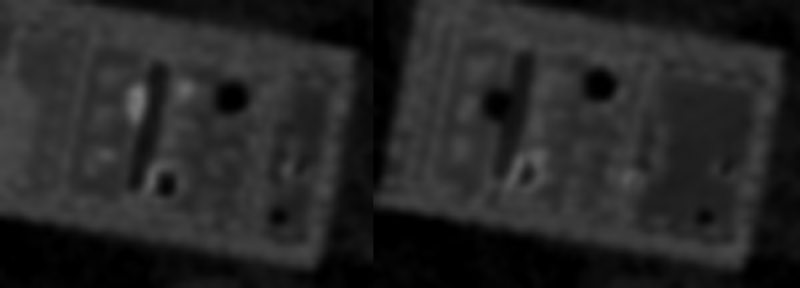

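View pics/yb.png

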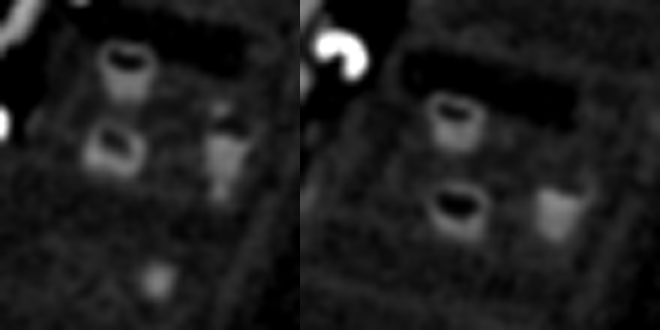

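```bash
python3 - <<'E'
from h import *
print(r.get_state()['time_s']); print(r.close_job())
E
```

```text
32.95
the job is handed in; nothing more can be done
None
```

The sieve is home on the ledges, released, and I handed the job in at 33 s of the 51 s allowed. No verdict came back.

**What I did:** I took the bare-metal sieve by its bar and lowered it onto the ledges at a light press. I shook it along them with strokes of about 30–40 mm. Then I let go, looked, gripped it again and gave it one more short shake. After that I slid it under the keeper until the sideways force rose from about 3 N to 7 N with no further movement. I then released it and moved the arm clear.

**What the last checks showed:**
- **Cylinders:** Only the three large ones show in the sieve, in both cameras. Four small ones show clearly in the pan. The fifth was only a faint spot through one hole, so I rate it very likely rather than certain. None showed in the sieve. The recognition network found almost none of the small ones, so this count is from my own reading of the pictures.
- **Home position:** The image fit puts the sieve 37–39 mm along the ledges, against the nominal 34 mm. I took that as calibration error, because the wall stop was firm.
- **Pan:** It stayed within about 1 mm by the combined fit. The top camera alone gave about 8 mm, which I did not trust because the sieve's edges lie close to the pan's there.
- **Forces and glassware:** The readings I took stayed under about 9 N on each axis. I saw no sign that the bottle or vial moved, but I did not measure the glassware again at the end.

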